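# Put the jewellery away in the wardrobe

### The job

Please put my jewellery away on the wardrobe shelf. Hang all the bangles from the steel tray on the bar of the bangle stand in order of width, the widest nearest the upright and the narrowest nearest the free end, then slide the dark wooden end cap fully home on the free end of the bar. Move every earring card from the bamboo box into the slotted block, one to a slot, standing upright on a long edge, down on the slot's floor and about centred in the block, and leave everything else on the shelf where it is.

Things in the scene. Friction and masses are not known exactly. Their poses are not given: they have to be found in the camera images.
- stand: Wooden bangle stand, fixed: a foot 90 x 145 mm and 18 mm thick, an upright 36 mm wide, 20 mm thick and 137 mm tall, and from the upright a level round dowel (the bar) 20 mm in diameter and 175 mm long that points along the stand's -y with a free end, its last 5 mm tapered. The bar's axis is 115 mm above the shelf. Origin on the shelf under the root of the bar; z up.
- bar_root (a point): Point on the bar's axis where it leaves the face of the upright.
- bar_tip (a point): Point on the bar's axis at its free end, 175 mm from bar_root.
- cap_c (a point): Centre of the loose dark-wood end cap with brass trim: a block 70 mm long (along its y) and 40 x 40 mm across, 60 g, lying on one of its long sides. The brass disc and band mark its closed -y end; in its +y end is a socket 50 mm deep and 23 mm square that slips over the free end of the bar; when home, the socket's bottom meets the end of the bar, and the cap's centre is then 160 mm from bar_root. Loose fit, held by its weight alone: it droops a little when let go.
- tray: Stainless steel bracelet tray, fixed, 96 x 264 mm, long axis y, rim 8 mm high (12 mm at the two ends), floor 3 mm. Two rails 9 mm high, 21 mm either side of its centre line, keep the bangles standing on it from rolling. Origin under its centre.
- bamboo_box: Small open bamboo box, fixed, 120 mm (x) by 176 mm (y), 48 mm high, floor 6 mm thick, with two partitions across it (as high as the walls) that make three compartments in a row along y. Origin under its centre.
- rack: Pale wooden slotted block for earring cards, fixed, 100 mm (x) by 190 mm (y), 36 mm high. Four slots run right across it along x, at y = -67.5, -22.5, 22.5 and 67.5 mm; each is 12.5 mm wide and 28 mm deep (slot floor 8 mm above the shelf). Origin under its centre.
- bangle_brown_c (a point): Centre of the brown rigid bangle, if present (None if absent): a plain ring of outer diameter 62 mm and inner diameter 51 mm, 31 mm wide along its axis, which is its y axis. It starts standing on its rim in the tray, axis level and along the tray, its centre about 34 mm above the shelf.
- bangle_red_c (a point): Centre of the red rigid bangle, if present (None if absent): a plain ring of outer diameter 62 mm and inner diameter 51 mm, 27 mm wide along its axis, which is its y axis. It starts standing on its rim in the tray, axis level and along the tray, its centre about 34 mm above the shelf.
- bangle_blue_c (a point): Centre of the blue rigid bangle, if present (None if absent): a plain ring of outer diameter 62 mm and inner diameter 51 mm, 23 mm wide along its axis, which is its y axis. It starts standing on its rim in the tray, axis level and along the tray, its centre about 34 mm above the shelf.
- bangle_yellow_c (a point): Centre of the yellow rigid bangle, if present (None if absent): a plain ring of outer diameter 62 mm and inner diameter 51 mm, 19 mm wide along its axis, which is its y axis. It starts standing on its rim in the tray, axis level and along the tray, its centre about 34 mm above the shelf.
- bangle_white_c (a point): Centre of the white rigid bangle, if present (None if absent): a plain ring of outer diameter 62 mm and inner diameter 51 mm, 15 mm wide along its axis, which is its y axis. It starts standing on its rim in the tray, axis level and along the tray, its centre about 34 mm above the shelf.
- card_teal_c (a point): Centre of the teal earring card, if present (None if absent): a stiff board 90 mm wide (its x), 8 mm thick (its y) and 80 mm tall (its z, up), with small flat earrings on its -y face. It starts in the bamboo box on a long edge, leaning about 12 degrees against a partition (its top towards the box's +y), its upper part above the box.
- card_pink_c (a point): Centre of the pink earring card, if present (None if absent): a stiff board 90 mm wide (its x), 8 mm thick (its y) and 80 mm tall (its z, up), with small flat earrings on its -y face. It starts in the bamboo box on a long edge, leaning about 12 degrees against a partition (its top towards the box's +y), its upper part above the box.
- card_cream_c (a point): Centre of the cream earring card, if present (None if absent): a stiff board 90 mm wide (its x), 8 mm thick (its y) and 80 mm tall (its z, up), with small flat earrings on its -y face. It starts in the bamboo box on a long edge, leaning about 12 degrees against a partition (its top towards the box's +y), its upper part above the box.
- piggy: Red ceramic piggy bank, about 120 mm long and 108 mm tall, origin under its centre. Not part of the job.
- perfume: Amber glass perfume bottle, 42 mm across, 95 mm tall, origin under its centre. Not part of the job.
- cream_jar: Low blue cream jar, 60 mm across, 46 mm tall, origin under its centre. Not part of the job.
- hairbrush: Wooden hairbrush, 180 mm long, lying on its back, 30 mm high. Not part of the job.
- clip_hanger: Black plastic clip hanger, 320 mm long, lying flat, about 20 mm high. Not part of the job.

How it is judged:
By the outcome, as a careful person would: the job done as asked, in the order asked, and still so for the second after the job is handed in, with the robot touching nothing.
Of bangle_brown, bangle_red, bangle_blue, bangle_yellow, bangle_white only 3 to 4 are there at a start; the rules pass over those that are not, and their reading is None.
Of card_teal, card_pink, card_cream only 2 to 3 are there at a start; the rules pass over those that are not, and their reading is None.
At some moment in a run one of cap may be knocked a few centimetres aside while the robot is not near it.
It also fails if it takes over 210 s, if anything falls off the work surface, if the arm or the gripper's body presses on something with over 40 N, if the wrist force passes 120 N, or if a joint passes its speed limit or range.

### The arm

A 7-joint arm with a two-finger parallel gripper is mounted at the origin on the work surface. World frame = base frame: x ahead of the robot, y to its left, z up, the work surface at z = 0. Lengths are in m, angles in rad, forces in N, time in s.
With the tool pointing down it reaches from about 0.35 to 0.775 m from the base axis. Payload 3.1 kg.
Tool frame: the origin (TCP) lies at the very end of the fingers, on their centre line; the grasp point (between the pads) lies 19 mm behind it (robot.grasp_offset is the distance from the TCP to the grasp point, in m); z points along the fingers, y is the line along which they close (so a half turn about z gives the same grasp; the last joint's range is limited). The gripper opens to 85 mm and grips with 20 to 120 N. Pads are 22 mm wide; open, the fingers measure 114 mm over their backs; the gripper's body (76 mm by 85 mm) begins 54 mm behind the grasp point. The pads swing forward as they close: fully open they stand 13 mm farther back than shut.
Start: joints at [1.291, 0.311, 0.014, 1.512, -0.004, 1.319, -0.027], TCP at [0.13, -0.535, 0.231] pointing down, gripper open.
Joint ranges: [-2.7, 2.7], [-0.3, 1.91], [-1.27, 1.3], [0.12, 2.57], [-1.44, 4.58], [0.2, 2.03], [-3.05, 3.05]. Speed limits (rad/s): [2.79, 2.79, 3.14, 3.14, 3.14, 3.14, 3.14].

### API

Orientations are given as [roll, pitch, yaw] about the fixed x, y, z axes, in that order (R = Rz(yaw) Ry(pitch) Rx(roll)).
In Python, from cell import robot gives the robot as it stands.
- The arm moves only by the tool apply_moves, never from a script. Its argument "moves" is a list of rows, each a list of 5 numbers: the gripper's target within -1 to 1 (shut at 1, half-way at 0, fully open at -1), then the shift along the tool's x, y, z in mm, then the turn about the tool's z in degrees. In form: [[gripper, dx, dy, dz, roll], ...]. A call has 1 to 12 rows; each row is the pose to reach, as a shift and turn from the pose commanded when the call began, along the tool's axes at that moment; what a row does not reach only later rows make up. A row lasts 1/10 s, in which the tool goes at most 50 mm and 8.59 degrees, less where a joint would pass 70% of its speed; a pose out of reach is approached as far as the arm can. A call with a gripper value outside its range is refused whole. The fingers move at their own pace and stop on an object; the grip force is fixed at half the most. Time passes only in rows, so rows that repeat a pose let the fingers close. It gives the time, the measured TCP pose, the force, the opening and the grip force at its end, in the units of the state.
- robot.observe(): the state, without advancing time (a new reading comes with each control period).
- robot.snapshot(name): name is "scene" or "top"; returns (picture, depth): 480x640x3 uint8, red, green, blue; 480x640 float32, m along the optical axis (not along the pixel's ray), 0 where there is no reading.
- robot.camera_info(name): a dict with "fovy" (degrees; the focal length in pixels is half the picture's height over the tangent of half this angle, whatever the lens; pixels are square), "cx", "cy" (the principal point, pixels), "dist" ([k1, k2, p1, p2, k3] as OpenCV has them; the pictures are not rectified), "origin" and "rotation" of the camera in the world. Camera axes: x right, y down, z forward; pixel columns grow to the right and rows downward; lengths in m; the calibration is good to about 2 mm. A picture is of the moment at which its call begins. camera_info takes no time and is no camera call.
- robot.hand_in(): hands the job in; it is judged then, once.
Trained networks look in the newest picture that a camera, given by its name, has taken for a name from the list of things; names that differ only in an ending like _2 or _b are one class to them, and where a whole thing is asked for, a point or a joint stands for the part that bears it (a point fixed in the world has none). Each returns a list of dicts, best first, with "p" (0 to 1); they miss things now and then, are a little off and sometimes report something else, mostly with a low value. They report only what shows in the picture. A call takes as long as a camera call.
- robot.search_frame(camera, name): "at" ([x, y, z] in m, in world coordinates, good to about 4 mm: the middle of the surface that is visible of it).
The state is a dict: "clock": time; "joints": joint angles; "qd": joint speeds; "joint_torque": joint torques, N m; "tool_pos": TCP position; "eef_rot": TCP orientation; "force": force on the tool from outside, world axes, zero at the start; "moment": the same for the moment, N m; "grip_width": finger opening in m; "grip_force": force on a finger pad.
Only numpy, scipy, OpenCV 4.12 (cv2) and the standard library are available. Lean on these libraries where they do the work, as an engineer would, in place of code of your own. Each camera call takes 0.05 s, during which the arm holds its last target. There are 200 camera calls.

## Working session

There is one attempt and no reset: what is moved stays moved. The work goes in short steps, Python scripts to look and compute and a tool call to move; the robot and the scene stay as the last step left them, time stands still between calls to the robot, and variables do not carry over. Pictures are saved under pics/ and viewed, at most 14 in all, crops included, and the job is handed in when it is done.

Besides the shell and the picture viewer there is one more tool, called as name(argument=value, ...) on one line, values as JSON. apply_moves: Moves the arm, as the interface text tells. Its arguments: {"type":"object","properties":{"moves":{"type":"array"}},"required":["moves"]}

```bash
mkdir -p pics; ls
cat > h.py <<'E'
import numpy as np, cv2
from cell import robot
from scipy.spatial.transform import Rotation as Ro
def st():
    s=robot.observe(); print('t',round(s['clock'],2),'tcp',np.round(s['tool_pos'],4),'rot',np.round(s['eef_rot'],3),'F',np.round(s['force'],1),'w',round(s['grip_width'],4),'gf',round(s['grip_force'],1),'q',np.round(s['joints'],2)); return s
def cloud(cam,name=None):
    im,d=robot.snapshot(cam); c=robot.camera_info(cam)
    if name: cv2.imwrite('pics/'+name,im[:,:,::-1])
    f=240/np.tan(np.radians(c['fovy'])/2); K=np.array([[f,0,c['cx']],[0,f,c['cy']],[0,0,1]])
    g=np.stack(np.meshgrid(np.arange(640.),np.arange(480.)),-1).reshape(-1,1,2)
    u=cv2.undistortPoints(g,K,np.array(c['dist'])).reshape(480,640,2)
    P=np.concatenate([u*d[...,None],d[...,None]],-1)@np.array(c['rotation']).T+np.array(c['origin'])
    P[d==0]=np.nan
    return im,P
E
python3 - <<'E'
from h import *
st()
for c in('scene','top'):
    im,P=cloud(c,c+'0.png'); i=robot.camera_info(c); print(c,np.round(i['origin'],3),np.round(i['rotation'],2).tolist(),i['fovy'])
    np.save(c+'P.npy',P); np.save(c+'I.npy',im)
    for n in 'stand cap_c tray bamboo_box rack bangle_brown_c bangle_red_c bangle_blue_c bangle_yellow_c bangle_white_c card_teal_c card_pink_c card_cream_c piggy perfume cream_jar hairbrush clip_hanger'.split():
        print(n,[(np.round(r['at'],3).tolist(),round(r['p'],2)) for r in robot.search_frame(c,n)[:2]])
E
```

```text
pics
t 0.0 tcp [ 0.1294 -0.5338  0.2302] rot [-3.139  0.     0.238] F [-0.1 -0.5  0.2] w 0.0851 gf 0.0 q [ 1.29  0.31  0.01  1.51 -0.    1.32 -0.03]Traceback (most recent call last):
  File "<stdin>", line 4, in <module>
  File "h.py", line 12, in cloud
    P=np.concatenate([u*d[...,None],d[...,None]],-1)@np.array(c['rotation']).T+np.array(c['origin'])
      ~~~~~~~~~~~~~~~~~~~~~~~~~~~~~~~~~~~~~~~~~~~~~~~~~~~~~~~~~~~~~~~~~~~~~~~~^~~~~~~~~~~~~~~~~~~~~~
ValueError: operands could not be broadcast together with shapes (480,640) (3,)
```

```bash
sed -i "s/np.array(c\['rotation'\]).T/Ro.from_euler('xyz',c['rotation']).as_matrix().T/" h.py
python3 - <<'E'
from h import *
for c in('scene','top'):
    i=robot.camera_info(c); print(c,np.round(i['origin'],3),np.round(i['rotation'],2).tolist(),i['fovy'])
    im,P=cloud(c,c+'0.png'); 
    np.save(c+'P.npy',P); np.save(c+'I.npy',im)
    print('floor',np.nanpercentile(P[...,2],[1,10,30,50]))
    for n in 'stand cap_c tray bamboo_box rack bangle_brown_c bangle_red_c bangle_blue_c bangle_yellow_c bangle_white_c card_teal_c card_pink_c card_cream_c piggy perfume cream_jar hairbrush clip_hanger'.split():
        print(n,[(np.round(r['at'],3).tolist(),round(r['p'],2)) for r in robot.search_frame(c,n)[:2]])
E
```

```text
scene [ 1.229 -0.538  0.88 ] [-2.33, 0.02, 0.92] 55.03883213890666
floor [-7.55514514e-01 -7.47681357e-01  1.78899128e-04  3.06438412e-03]
stand [([0.615, 0.007, 0.014], 0.59)]
cap_c [([0.463, 0.031, 0.036], 0.84)]
tray [([0.44, -0.279, 0.008], 0.97), ([0.597, 0.234, 0.033], 0.3)]
bamboo_box [([0.456, 0.219, 0.03], 0.66), ([0.614, 0.002, 0.019], 0.37)]
rack [([0.594, 0.236, 0.035], 0.65)]
bangle_brown_c [([0.435, -0.26, 0.049], 0.64)]
bangle_red_c []
bangle_blue_c [([0.427, -0.206, 0.039], 0.83)]
bangle_yellow_c []
bangle_white_c [([0.436, -0.302, 0.039], 0.86)]
card_teal_c [([0.403, 0.226, 0.054], 0.75)]
card_pink_c [([0.424, 0.336, 0.064], 0.77)]
card_cream_c [([0.421, 0.281, 0.056], 0.78)]
piggy [([0.789, 0.109, 0.086], 0.85)]
perfume [([0.778, -0.075, 0.058], 0.65), ([0.663, -0.407, 0.018], 0.39)]
cream_jar [([0.637, 0.445, 0.042], 0.58)]
hairbrush [([0.662, -0.411, 0.016], 0.59), ([0.438, -0.304, 0.037], 0.27)]
clip_hanger [([0.392, -0.57, 0.011], 0.89), ([0.462, 0.032, 0.034], 0.45)]
top [ 0.406 -0.085  2.001] [-3.06, -0.0, -1.56] 43.87920591959495
floor [-0.76874529 -0.7550542
[... 249 characters left out ...]
k [([0.58, 0.247, 0.042], 0.83), ([0.384, -0.559, 0.013], 0.38)]
bangle_brown_c [([0.424, -0.245, 0.063], 0.49)]
bangle_red_c [([0.414, 0.336, 0.058], 0.16)]
bangle_blue_c [([0.603, -0.001, 0.02], 0.74), ([0.422, -0.206, 0.062], 0.44)]
bangle_yellow_c []
bangle_white_c [([0.387, -0.561, 0.014], 0.61), ([0.603, -0.006, 0.018], 0.18)]
card_teal_c [([0.4, 0.229, 0.06], 0.68)]
card_pink_c [([0.414, 0.34, 0.058], 0.58)]
card_cream_c [([0.411, 0.28, 0.061], 0.62)]
piggy [([0.768, 0.122, 0.095], 0.61)]
perfume [([0.76, -0.066, 0.067], 0.45), ([0.42, -0.206, 0.064], 0.45)]
cream_jar [([0.62, 0.453, 0.048], 0.64)]
hairbrush [([0.655, -0.401, 0.018], 0.96)]
clip_hanger [([0.382, -0.559, 0.015], 0.69)]
```

View pics/top0.png

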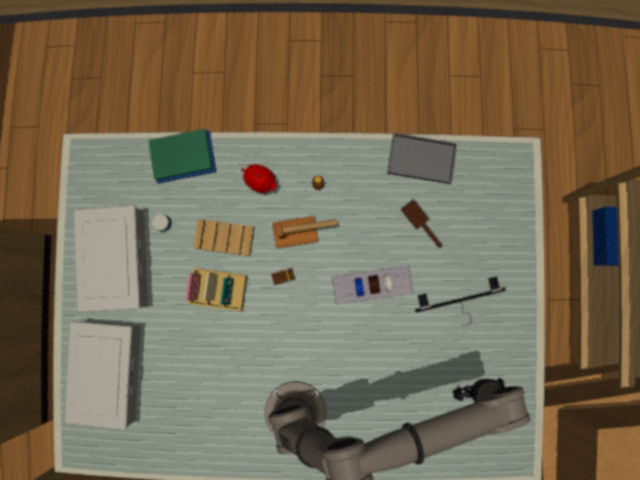

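View pics/scene0.png

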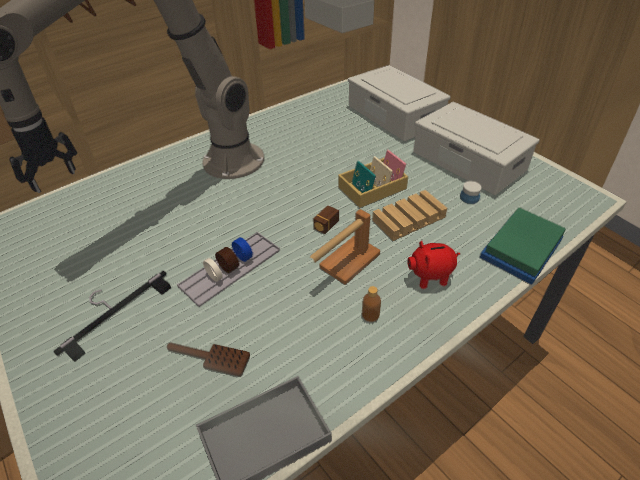

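```bash
cat > seg.py <<'E'
from h import *
def rect(P,x,y,z,ro=None):
    m=(P[...,0]>x[0])&(P[...,0]<x[1])&(P[...,1]>y[0])&(P[...,1]<y[1])&(P[...,2]>z[0])&(P[...,2]<z[1])
    p=P[m]
    # drop outliers
    if len(p)<10: return None
    r=cv2.minAreaRect((p[:,:2]*1000).astype(np.float32))
    return dict(n=len(p),c=np.round(r[0],1),s=np.round(r[1],1),a=round(r[2],1),mean=np.round(p.mean(0)*1000,1),zp=np.round(np.percentile(p[:,2],[5,50,95])*1000,1))
E
python3 - <<'E'
from seg import *
for c in('scene','top'):
    P=np.load(c+'P.npy'); print(c)
    m=(P[...,2]>-.03)&(P[...,2]<.01)
    for k,(x,y) in dict(A=((.5,.56),(-.3,-.1)),B=((.48,.52),(.05,.15)),C=((.7,.75),(.2,.4))).items():
        q=P[m&(P[...,0]>x[0])&(P[...,0]<x[1])&(P[...,1]>y[0])&(P[...,1]<y[1])]; print(' floor',k,np.round(np.median(q[:,2])*1000,1))
    for n,a in dict(rack=((.52,.66),(.13,.36),(.028,.045)),foot=((.54,.70),(-.1,.08),(.012,.03)),bar=((.5,.72),(-.2,.06),(.09,.128)),upr=((.5,.72),(-.2,.08),(.128,.15)),cap=((.40,.52),(-.02,.09),(.030,.05)),box=((.33,.5),(.13,.36),(.042,.051)),bang=((.36,.5),(-.35,-.15),(.045,.075)),tray=((.34,.52),(-.42,-.08),(.005,.016)),cards=((.33,.5),(.15,.4),(.065,.1))).items(): print(n,rect(P,*a))
    np.save('x.npy',0)
t=np.load('topI.npy');s=np.load('sceneI.npy')
a=cv2.resize(t[190:320,180:430],(800,416),interpolation=cv2.INTER_CUBIC)
cv2.imwrite('pics/tc.png',a[:,:,::-1])
E
```

```text
scene
 floor A 2.5
 floor B 3.3
 floor C 2.3
rack {'n': 1531, 'c': array([581.4, 247.2]), 's': array([195.8, 104.2]), 'a': 83.4, 'mean': array([584. , 242.5,  36.3]), 'zp': array([29.6, 36.9, 40.2])}
foot {'n': 1339, 'c': array([604. ,   6.3]), 's': array([ 92.7, 145.2]), 'a': 9.7, 'mean': array([608.7,  -3. ,  19.2]), 'zp': array([15.5, 19.3, 22.3])}
bar {'n': 614, 'c': array([613.2, -36.4]), 's': array([ 34.9, 189.2]), 'a': 10.9, 'mean': array([614.4, -31.6, 120.2]), 'zp': array([100.7, 122.9, 127.1])}
upr {'n': 125, 'c': array([600.5, -18.6]), 's': array([ 36.9, 164.4]), 'a': 3.8, 'mean': array([599.5,  39.7, 135.2]), 'zp': array([128.2, 136.3, 140.1])}
cap {'n': 316, 'c': array([452.4,  45.6]), 's': array([42.5, 74.3]), 'a': 17.9, 'mean': array([455.6,  42.7,  40. ]), 'zp': array([32.2, 40.7, 44.1])}
box {'n': 461, 'c': array([406. , 262.5]), 's': array([180.5, 127.7]), 'a': 82.9, 'mean': array([417.4, 251.6,  47.2]), 'zp': array([42.9, 47.6, 50.6])}
bang {'n': 526, 'c': array([ 432.3, -250.8]), 's': array([ 63.5, 117.2]), 'a': 9.7, 'mean': array([ 439.1, -250.9,   59.9]), 'zp': 
[... 1081 characters left out ...]
.1, 'mean': array([453.4,  44.2,  39.7]), 'zp': array([32.7, 40.1, 46.7])}
box {'n': 275, 'c': array([406.3, 261.1]), 's': array([177.2, 121.3]), 'a': 83.4, 'mean': array([405. , 257.1,  46.7]), 'zp': array([42.4, 46.8, 50.7])}
bang {'n': 360, 'c': array([ 429.6, -254. ]), 's': array([ 58.7, 116.5]), 'a': 9.9, 'mean': array([ 428.9, -251.2,   60.7]), 'zp': array([49.4, 60.9, 71.6])}
tray {'n': 1503, 'c': array([ 430.2, -249.7]), 's': array([339.6, 179.3]), 'a': 89.6, 'mean': array([ 428.6, -250.6,    8.7]), 'zp': array([ 5.3,  8.1, 13.8])}
cards {'n': 386, 'c': array([411.8, 285.8]), 's': array([132.6,  97.6]), 'a': 84.5, 'mean': array([410.4, 285.5,  79.8]), 'zp': array([66.8, 81. , 91.7])}
```

View pics/tc.png

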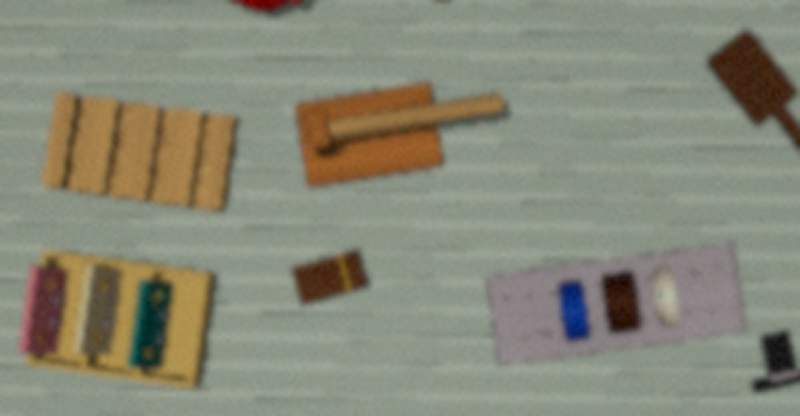

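```bash
cat >> h.py <<'E'
def go(*ts):
    s=st(); p=np.array(s['tool_pos']); R=Ro.from_euler('xyz',s['eef_rot']); yaw=s['eef_rot'][2]
    for t in ts:
        d=R.inv().apply(np.array(t[:3])/1000-p)*1000; r=-np.degrees((np.radians(t[3])-yaw+np.pi)%(2*np.pi)-np.pi)
        print('->',t,'moves',np.round(d,1),'roll',round(r,1))
def fr(yaw,c,p):  # local (mm) -> world mm
    a=np.radians(yaw); return np.array(c)+np.array([np.cos(a)*p[0]-np.sin(a)*p[1],np.sin(a)*p[0]+np.cos(a)*p[1]])
def loc(yaw,c,p): return fr(-yaw,(0,0),np.array(p)-np.array(c))
E
python3 - <<'E'
from seg import *
for c in('scene','top'):
    P=np.load(c+'P.npy')*1000; I=np.load(c+'I.npy'); H=cv2.cvtColor(I,cv2.COLOR_RGB2HSV).astype(int); print(c)
    # tray long rims + whole tray
    m=(P[...,0]>365)&(P[...,0]<495)&(P[...,1]>-395)&(P[...,1]<-105)&(P[...,2]>4.5)&(P[...,2]<15)&(H[...,1]<60)
    m=cv2.morphologyEx(m.astype(np.uint8),cv2.MORPH_OPEN,np.ones((3,3)))>0
    r=cv2.minAreaRect(P[m][:,:2].astype(np.float32)); print('tray',np.round(r[0],1),np.round(r[1],1),round(r[2],1))
    L=loc
    b=(P[...,0]>370)&(P[...,0]<490)&(P[...,1]>-340)&(P[...,1]<-170)&(P[...,2]>42)
    q=P[b]; l=np.array([loc(9.8,(430,-250),x[:2]) for x in q])
    h=H[b]
    for n,s in dict(blue=(h[:,0]>100)&(h[:,0]<135)&(h[:,1]>120),white=(h[:,2]>120)&(h[:,1]<110),brown=(h[:,2]<110)&((h[:,0]<25)|(h[:,0]>160))).items():
        w=l[s]; z=q[s][:,2]
        print(n,len(w),'x',np.round(np.percentile(w[:,0],[3,50,97]),1),'y',np.round(np.percentile(w[:,1],[3,50,97]),1),'z',np.round(np.percentile(z,[50,95]),1))
    b=(P[...,0]>340)&(P[...,0]<480)&(P[...,1]>180)&(P[...,1]<370)&(P[...,2]>62)
    q=P[b]; l=np.array([loc(-7,(406,261),x[:2]) for x in q])
    for lo,hi in((-60,0),(0,48),(48,110)):
        s=(l[:,1]>lo)&(l[:,1]<hi); w=l[s]
        if len(w)>5: print('card',len(w),'x',np.round(np.percentile(w[:,0],[3,50,97]),1),'y',np.round(np.percentile(w[:,1],[3,50,97]),1),'z',np.round(np.percentile(q[s][:,2],[3,50,97]),1), 'rect',cv2.minAreaRect(q[s][:,:2].astype(np.float32)))
go((430,-200,230,-80.2))
E
```

```text
scene
tray [ 429.6 -252.9] [ 97.4 264.6] 7.8
blue 160 x [-25.4  12.9  27.7] y [33.9 42.6 54. ] z [61.4 67.9]
white 131 x [-21.5  11.7  26.8] y [-59.1 -52.4  38.3] z [61.6 67.6]
brown 253 x [-23.7  12.2  29.7] y [-20.9  -7.3   8.9] z [60.5 67.9]
card 211 x [-42.4   2.7  43.1] y [-35.1 -30.4 -22.3] z [62.8 77.  88.5] rect ((401.5811767578125, 233.6091766357422), (16.93712615966797, 92.28836059570312), 84.55029296875)
card 212 x [-36.9   9.3  49.4] y [21.7 26.6 34.7] z [62.9 77.3 89. ] rect ((415.182861328125, 288.35321044921875), (16.079362869262695, 94.31147003173828), 83.48163604736328)
card 207 x [-43.7   1.2  41.4] y [77.1 83.2 91.3] z [62.8 77.2 89.4] rect ((413.9366760253906, 346.3591003417969), (19.80967140197754, 94.61345672607422), 84.58063507080078)
top
tray [ 467.4 -351.3] [7.  7.8] 0.3
blue 105 x [-27.2  -3.1  22.1] y [33.6 43.7 53.7] z [61.5 73.9]
white 90 x [-29.3  -3.1  25.9] y [-61.3 -53.1  32.3] z [61.3 69.6]
brown 166 x [-28.4  -0.8  26.2] y [-21.2  -6.8   6.7] z [60.9 71.9]
card 137 x [-43.5  -1.1  42.9] y [-37.9 -32.1 -24.3] z [63.4 79.5 92.8] rect ((402.1351318359375, 229.092041015625), (17.15510368347168, 89.59968566894531), 82.41158294677734)
card 146 x [-36.6   5.1  48.5] y [19.2 24.7 32.4] z [63.2 80.2 91.9] rect ((414.90106201171875, 285.9019775390625), (17.057008743286133, 90.6974868774414), 80.83232116699219)
card 137 x [-44.7  -1.3  39.9] y [76.7 82.1 90. ] z [62.7 80.1 92. ] rect ((413.3185729980469, 343.60321044921875), (18.7137508392334, 89.42997741699219), 82.3682861328125)
t 1.95 tcp [ 0.1296 -0.5345  0.2313] rot [3.142 0.    0.238] F [-0.3 -0.  -0.2] w 0.0852 gf 0.0 q [ 1.29  0.31  0.01  1.51 -0.    1.32 -0.03]
-> (430, -200, 230, -80.2) moves [ 370.8 -254.3    1.3] roll 93.8
```

apply_moves(moves=[[-1,358.6,-199.6,0,94],[-1,358.6,-199.6,0,94],[-1,358.6,-199.6,0,94],[-1,358.6,-199.6,0,94],[-1,358.6,-199.6,0,94],[-1,358.6,-199.6,0,94],[-1,358.6,-199.6,0,94],[-1,358.6,-199.6,0,94],[-1,358.6,-199.6,0,94],[-1,358.6,-199.6,0,94],[-1,358.6,-199.6,0,94],[-1,358.6,-199.6,100,94]])

```text
clock: 3.15
tool_pos: [0.4375, -0.2581, 0.1873]
eef_rot: [-3.128, -0.011, -1.398]
force: [1.9, -1.7, -0.5]
grip_width: 0.0855
grip_force: 0.0
```

```bash
python3 -c "
from h import *
go((431,-256.5,90,-80.2),(431,-256.5,11,-80.2))"
```

```text
t 3.15 tcp [ 0.4375 -0.2581  0.1873] rot [-3.128 -0.011 -1.398] F [ 1.9 -1.7 -0.5] w 0.0855 gf 0.0 q [ 0.57  0.25 -0.08  1.71  0.02  1.17 -2.49]
-> (431, -256.5, 90, -80.2) moves [-3.8  7.5 97.2] roll 0.1
-> (431, -256.5, 11, -80.2) moves [ -4.7   8.6 176.2] roll 0.1
```

apply_moves(moves=[[-1,0,0,40,0],[-1,0,0,80,0],[-1,0,0,80,0],[-1,0,0,80,0],[-1,0,0,80,0]])

```text
clock: 3.65
tool_pos: [0.433, -0.2571, 0.1038]
eef_rot: [-3.138, -0.003, -1.394]
force: [0.3, -0.2, 0.3]
grip_width: 0.0854
grip_force: 0.0
```

```bash
python3 -c "
from h import *
go((431,-256.5,90,-80.2),(431,-256.5,11,-80.2))"
```

```text
t 3.65 tcp [ 0.433  -0.2571  0.1038] rot [-3.138e+00 -3.000e-03 -1.394e+00] F [ 0.3 -0.2  0.3] w 0.0854 gf 0.0 q [ 0.57  0.33 -0.08  1.82  0.03  0.99 -2.49]
-> (431, -256.5, 90, -80.2) moves [-1.   2.  13.8] roll 0.3
-> (431, -256.5, 11, -80.2) moves [-1.3  2.3 92.8] roll 0.3
```

apply_moves(moves=[[-1,-1,1.5,45,0],[-1,-1,1.5,80,0],[-1,-1,1.5,92,0],[-1,-1,1.5,92,0],[-1,-1,1.5,92,0],[0.6,-1,1.5,92,0],[0.6,-1,1.5,92,0],[0.6,-1,1.5,92,0],[0.6,-1,1.5,92,0],[0.6,-1,1.5,92,0],[0.6,-1,1.5,92,0],[0.6,-1,1.5,92,0]])

```text
clock: 4.85
tool_pos: [0.4304, -0.2564, 0.0115]
eef_rot: [-3.14, -0.003, -1.394]
force: [-2.2, 1.4, 7.3]
grip_width: 0.0599
grip_force: 62.7
```

```bash
python3 -c "
from h import *
st(); im,P=cloud('scene'); cv2.imwrite('pics/s1.png',cv2.resize(im[150:350,120:420],(750,500),interpolation=2)[:,:,::-1])
# bar fit, both cameras, averaged
for c in('scene','top'):
    P=np.load(c+'P.npy')*1000
    for z0,z1 in((108,128),(117,128)):
        m=(P[...,0]>570)&(P[...,0]<660)&(P[...,1]>-150)&(P[...,1]<20)&(P[...,2]>z0)&(P[...,2]<z1)
        q=P[m].astype(np.float32); v=cv2.fitLine(q[:,:2],cv2.DIST_HUBER,0,.01,.01).ravel(); l=np.array([loc(9.7,(604,6),x[:2]) for x in q])
        print(c,len(q),'yaw',np.degrees(np.arctan2(v[0],-v[1])) if v[1]<0 else np.degrees(np.arctan2(-v[0],v[1])),'x',np.percentile(l[:,0],[3,50,97]).round(1),'y',np.percentile(l[:,1],[0,1,99,100]).round(1),'z',np.percentile(q[:,2],[50,97]).round(1), 'med x by y',[np.median(l[(l[:,1]<a)&(l[:,1]>a-40),0]).round(1) for a in (-100,-60,-20)])
    m=(P[...,0]>560)&(P[...,0]<650)&(P[...,1]>-20)&(P[...,1]<80)&(P[...,2]>131)&(P[...,2]<142)
    q=P[m]; l=np.array([loc(9.7,(604,6),x[:2]) for x in q]); print('upr',l.min(0),l.max(0),l.mean(0))
"
```

```text
t 4.85 tcp [ 0.4304 -0.2564  0.0115] rot [-3.140e+00 -3.000e-03 -1.394e+00] F [-2.2  1.4  7.3] w 0.0599 gf 62.7 q [ 0.56  0.46 -0.07  1.91  0.05  0.77 -2.5 ]
scene 452 yaw 10.007945 x [-7.5  4.2  9.5] y [-138.  -135.5   12.4   14.3] z [123.6 127.2] med x by y [np.float64(4.2), np.float64(4.6), np.float64(4.1)]
scene 394 yaw 10.128675 x [-7.7  3.2  9.4] y [-138.  -135.4   12.3   14.3] z [124.1 127.2] med x by y [np.float64(3.3), np.float64(3.3), np.float64(2.8)]
upr [-19.11242977  34.12631852] [17.71832319 58.72174917] [ 0.97505616 44.41838585]
top 246 yaw 10.235622 x [-9.6 -0.6  9.5] y [-139.1 -137.1   13.    15.5] z [121.6 127.5] med x by y [np.float64(-0.3), np.float64(-0.4), np.float64(-0.1)]
top 197 yaw 10.106497 x [-9.5 -0.4  9. ] y [-139.1 -136.7   12.3   14.4] z [122.6 127.7] med x by y [np.float64(-0.0), np.float64(-0.4), np.float64(-0.4)]
upr [-18.29499669 -16.05305618] [14.22898817 54.76994756] [-1.85980699 38.67172004]
```

View pics/s1.png

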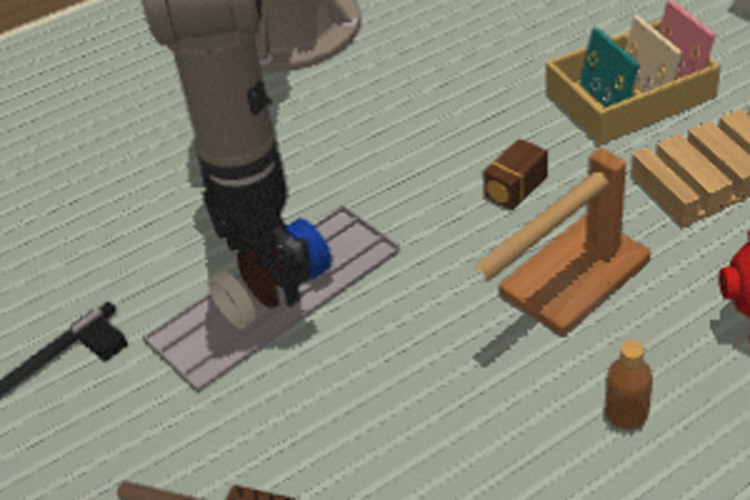

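apply_moves(moves=[[0.6,0,0,-30,0],[0.6,0,0,-70,0],[0.6,0,0,-110,0],[0.6,0,0,-140,0],[0.6,0,0,-140,0],[0.6,0,0,-140,0]])

```text
clock: 5.5
tool_pos: [0.4299, -0.2556, 0.1505]
eef_rot: [-3.14, -0.002, -1.394]
force: [-0.3, -0.8, -0.9]
grip_width: 0.0595
grip_force: 65.2
```

```bash
cat > t.py <<'E'
from h import *
S=(9.9,(604,6)); T=lambda y,z,x=0:(*np.round(fr(*S,(x,y)),1),z,-80.1)
E
python3 -c "
from t import *
go(T(-172,150),T(-172,92.5),T(16.5,92.5))"
```

```text
t 5.5 tcp [ 0.4299 -0.2556  0.1505] rot [-3.140e+00 -2.000e-03 -1.394e+00] F [-0.3 -0.8 -0.9] w 0.0595 gf 65.2 q [ 0.57  0.27 -0.08  1.77  0.03  1.1  -2.49]
-> (np.float64(633.6), np.float64(-163.4), 150, -80.1) moves [ -54.9 -216.7    0.8] roll 0.2
-> (np.float64(633.6), np.float64(-163.4), 92.5, -80.1) moves [ -55.  -216.6   58.3] roll 0.2
-> (np.float64(601.2), np.float64(22.3), 92.5, -80.1) moves [-243.5 -217.4   58. ] roll 0.2
```

apply_moves(moves=[[0.6,-12,-45,0,0],[0.6,-24,-90,0,0],[0.6,-36,-135,0,0],[0.6,-46,-180,0,0],[0.6,-55,-216.5,0,0],[0.6,-55,-216.5,20,0],[0.6,-55,-216.5,45,0],[0.6,-55,-216.5,58,0],[0.6,-55,-216.5,58,0],[0.6,-55,-216.5,58,0],[0.6,-55,-216.5,58,0]])

```text
clock: 6.6
tool_pos: [0.6337, -0.1636, 0.0927]
eef_rot: [-3.139, -0.001, -1.395]
force: [-0.1, 0.4, 0.8]
grip_width: 0.0598
grip_force: 65.2
```

```bash
python3 -c "
from t import *
go(T(-172,92.5),T(16.5,92.5),T(16.5,77.5))
im,P=cloud('scene'); a=im[180:330,220:420]; im,P=cloud('top'); b=im[190:270,240:360]
cv2.imwrite('pics/a2.png',np.hstack([cv2.resize(a,(400,300),interpolation=2),cv2.resize(b,(400,300),interpolation=2)])[:,:,::-1])"
```

```text
t 6.6 tcp [ 0.6337 -0.1636  0.0927] rot [-3.139e+00 -1.000e-03 -1.395e+00] F [-0.1  0.4  0.8] w 0.0598 gf 65.2 q [ 0.3   0.62 -0.12  1.39  0.08  1.13 -2.8 ]
-> (np.float64(633.6), np.float64(-163.4), 92.5, -80.1) moves [-0.2  0.   0.2] roll 0.2
-> (np.float64(601.2), np.float64(22.3), 92.5, -80.1) moves [-188.7   -0.6    0. ] roll 0.2
-> (np.float64(601.2), np.float64(22.3), 77.5, -80.1) moves [-188.7   -0.6   15. ] roll 0.2
```

View pics/a2.png

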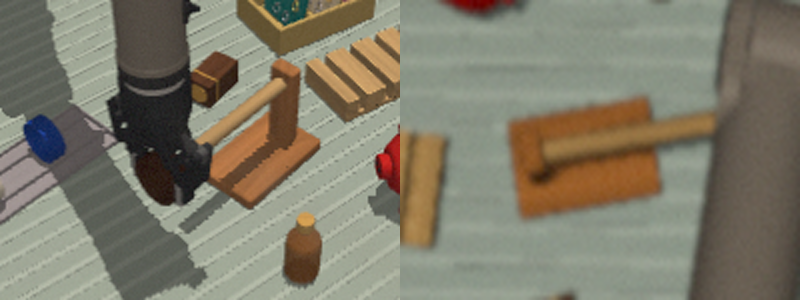

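apply_moves(moves=[[0.6,-15,0,0,0],[0.6,-35,0,0,0],[0.6,-60,0,0,0],[0.6,-85,0,0,0],[0.6,-110,-0.5,0,0],[0.6,-135,-0.5,0,0],[0.6,-160,-0.5,0,0],[0.6,-180,-0.5,0,0],[0.6,-188.5,-0.5,0,0],[0.6,-188.5,-0.5,0,0],[0.6,-188.5,-0.5,0,0]])

```text
clock: 7.8
tool_pos: [0.6001, 0.0235, 0.0918]
eef_rot: [-3.141, 0.001, -1.393]
force: [0.2, -0.3, -0.8]
grip_width: 0.0595
grip_force: 65.1
```

apply_moves(moves=[[0.6,0,0,8,0],[0.6,0,0,14,0],[0.6,0,0,14,0],[0.6,0,0,14,0]])

```text
clock: 8.2
tool_pos: [0.5998, 0.0222, 0.0767]
eef_rot: [3.14, 0.0, -1.395]
force: [0.0, 0.3, -1.3]
grip_width: 0.0598
grip_force: 65.3
```

apply_moves(moves=[[-1,0,0,0,0],[-1,0,0,0,0],[-1,0,0,0,0],[-1,0,0,0,0],[-1,0,0,0,0],[-1,0,0,-30,0],[-1,0,0,-70,0],[-1,0,0,-100,0],[-1,0,0,-100,0]])

```text
clock: 9.1
tool_pos: [0.604, 0.0228, 0.1832]
eef_rot: [-3.13, -0.001, -1.394]
force: [0.1, 0.2, 0.4]
grip_width: 0.0852
grip_force: 0.0
```

```bash
python3 -c "
from t import *
go((422.5,-207,180,-80.1),(422.5,-207,11.5,-80.1))
im,P=cloud('scene'); a=im[180:330,220:420]
H=cv2.cvtColor(im,cv2.COLOR_RGB2HSV).astype(int)
P=P*1000;b=(P[...,0]>360)&(P[...,0]<490)&(P[...,1]>-340)&(P[...,1]<-150)&(P[...,2]>30)&(H[...,0]>100)&(H[...,0]<135)&(H[...,1]>120)
l=np.array([loc(9.8,(430,-250),x[:2]) for x in P[b]]); print(np.percentile(l,[3,50,97],0))
cv2.imwrite('pics/a3.png',cv2.resize(a,(400,300),interpolation=2)[:,:,::-1])"
```

```text
t 9.1 tcp [0.604  0.0228 0.1832] rot [-3.130e+00 -1.000e-03 -1.394e+00] F [0.1 0.2 0.4] w 0.0852 gf 0.0 q [-0.07  0.44 -0.    1.44  0.    1.24 -3.03]
-> (422.5, -207, 180, -80.1) moves [194.3 219.    0.9] roll 0.2
-> (422.5, -207, 11.5, -80.1) moves [194.1 221.  169.4] roll 0.2
[[-28.5430713   33.89816864]
 [ 11.86683644  42.67661862]
 [ 29.38811063  54.24677934]]
```

View pics/a3.png

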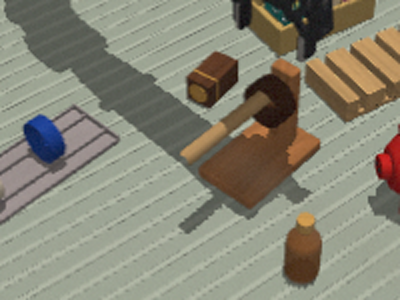

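apply_moves(moves=[[-1,25,28,0,-8],[-1,45,50,0,-16],[-1,65,72,0,-25],[-1,85,94,0,-33],[-1,105,118,0,-42],[-1,125,140,0,-50],[-1,145,163,0,-59],[-1,165,185,0,-67],[-1,180,205,0,-76],[-1,194,219,0,-84],[-1,194,219,0,-93],[-1,194,219,0,-101]])

```text
clock: 10.35
tool_pos: [0.4171, -0.2074, 0.1759]
eef_rot: [-3.14, 0.002, 0.372]
force: [0.4, 1.4, -0.1]
grip_width: 0.0854
grip_force: 0.0
```

apply_moves(moves=[[-1,0,0,0,-8.5],[-1,0,0,10,-17],[-1,0,0,20,-25],[-1,0,0,30,-34],[-1,0,0,40,-42],[-1,0,0,50,-50],[-1,0,0,60,-59],[-1,0,0,70,-67],[-1,0,0,70,-75],[-1,0,0,70,-79],[-1,0,0,70,-79],[-1,0,0,70,-79]])

```text
clock: 11.55
tool_pos: [0.418, -0.2066, 0.1065]
eef_rot: [-3.14, -0.001, 1.746]
force: [0.5, 0.0, -1.7]
grip_width: 0.0854
grip_force: 0.0
```

```bash
sed -i 's/-80.1)/99.9)/' t.py; python3 -c "
from t import *
go((422.5,-207.5,90,99.9),(422.5,-207.5,11.5,99.9))"
```

```text
t 11.55 tcp [ 0.418  -0.2066  0.1065] rot [-3.140e+00 -1.000e-03  1.746e+00] F [ 0.5  0.  -1.7] w 0.0854 gf 0.0 q [ 0.69  0.28 -0.32  1.9   0.1   0.98  0.5 ]
-> (422.5, -207.5, 90, 99.9) moves [-1.6  4.3 16.5] roll 0.1
-> (422.5, -207.5, 11.5, 99.9) moves [-1.7  4.4 95. ] roll 0.1
```

apply_moves(moves=[[-1,-1.5,4.5,35,0],[-1,-1.5,4.5,70,0],[-1,-1.5,4.5,95,0],[-1,-1.5,4.5,95,0],[-1,-1.5,4.5,95,0],[0.6,-1.5,4.5,95,0],[0.6,-1.5,4.5,95,0],[0.6,-1.5,4.5,95,0],[0.6,-1.5,4.5,95,0],[0.6,-1.5,4.5,95,0],[0.6,-1.5,4.5,95,0],[0.6,-1.5,4.5,95,0]])

```text
clock: 12.75
tool_pos: [0.4248, -0.2084, 0.0142]
eef_rot: [3.139, 0.003, 1.747]
force: [-0.4, -0.1, 6.2]
grip_width: 0.0594
grip_force: 63.3
```

apply_moves(moves=[[0.6,0,0,-30,0],[0.6,0,0,-70,0],[0.6,0,0,-110,0],[0.6,0,0,-140,0],[0.6,0,0,-140,0],[0.6,0,0,-140,0]])

```text
clock: 13.35
tool_pos: [0.4239, -0.2079, 0.1534]
eef_rot: [3.14, 0.002, 1.747]
force: [-0.8, 0.6, -0.7]
grip_width: 0.0596
grip_force: 65.4
```

```bash
python3 -c "
from t import *
go(T(-172,150),T(-172,92.5),T(-20,92.5))"
```

```text
t 13.35 tcp [ 0.4239 -0.2079  0.1534] rot [3.140e+00 2.000e-03 1.747e+00] F [-0.8  0.6 -0.7] w 0.0596 gf 65.4 q [ 0.7   0.23 -0.33  1.83  0.08  1.09  0.52]
-> (np.float64(633.6), np.float64(-163.4), 150, 99.9) moves [  7.  214.3   3.8] roll 0.2
-> (np.float64(633.6), np.float64(-163.4), 92.5, 99.9) moves [  7.1 214.2  61.3] roll 0.2
-> (np.float64(607.4), np.float64(-13.7), 92.5, 99.9) moves [159.1 214.6  61. ] roll 0.2
```

apply_moves(moves=[[0.6,1,45,0,0],[0.6,2,90,0,0],[0.6,4,135,0,0],[0.6,6,180,0,0],[0.6,7,214,0,0],[0.6,7,214,20,0],[0.6,7,214,45,0],[0.6,7,214,58,0],[0.6,7,214,58,0],[0.6,7,214,58,0],[0.6,7,214,58,0]])

```text
clock: 14.45
tool_pos: [0.6337, -0.1634, 0.0957]
eef_rot: [3.139, 0.001, 1.747]
force: [-0.1, 0.2, -0.8]
grip_width: 0.0594
grip_force: 65.4
```

```bash
python3 -c "
from t import *
go(T(-172,95),T(-20,95),T(-20,80.5))"
```

```text
t 14.45 tcp [ 0.6337 -0.1634  0.0957] rot [3.139e+00 1.000e-03 1.747e+00] F [-0.1  0.2 -0.8] w 0.0594 gf 65.4 q [ 0.43  0.64 -0.33  1.38  0.21  1.15  0.25]
-> (np.float64(633.6), np.float64(-163.4), 95, 99.9) moves [ 0.  -0.1  0.7] roll 0.2
-> (np.float64(607.4), np.float64(-13.7), 95, 99.9) moves [152.    0.4   0.6] roll 0.2
-> (np.float64(607.4), np.float64(-13.7), 80.5, 99.9) moves [152.    0.3  15.1] roll 0.2
```

apply_moves(moves=[[0.6,15,0,0,0],[0.6,35,0,0,0],[0.6,60,0,0,0],[0.6,85,0,0,0],[0.6,110,0,0,0],[0.6,135,0,0,0],[0.6,152,0,0,0],[0.6,152,0,0,0],[0.6,152,0,0,0],[0.6,152,0,8,0],[0.6,152,0,14,0],[0.6,152,0,14,0]])

```text
clock: 15.65
tool_pos: [0.6058, -0.0153, 0.0791]
eef_rot: [-3.14, 0.001, 1.745]
force: [0.2, -0.3, -1.2]
grip_width: 0.0594
grip_force: 65.5
```

apply_moves(moves=[[-1,0,0,0,0],[-1,0,0,0,0],[-1,0,0,0,0],[-1,0,0,0,0],[-1,0,0,0,0],[-1,0,0,-30,0],[-1,0,0,-70,0],[-1,0,0,-100,0],[-1,0,0,-100,0]])

```text
clock: 16.55
tool_pos: [0.6098, -0.0128, 0.1862]
eef_rot: [3.13, 0.002, 1.748]
force: [0.5, -0.5, 0.9]
grip_width: 0.0857
grip_force: 0.0
```

```bash
python3 -c "
from t import *
go((439,-302,180,99.9),(439,-302,90,99.9))
im,P=cloud('scene'); a=im[180:330,150:350]
cv2.imwrite('pics/a4.png',cv2.resize(a,(400,300),interpolation=2)[:,:,::-1])"
```

```text
t 16.55 tcp [ 0.6098 -0.0128  0.1862] rot [3.130e+00 2.000e-03 1.748e+00] F [ 0.5 -0.5  0.9] w 0.0857 gf 0.0 q [ 0.24  0.48 -0.37  1.41  0.18  1.27  0.04]
-> (439, -302, 180, 99.9) moves [-254.6 -219.     4.2] roll 0.2
-> (439, -302, 90, 99.9) moves [-254.4 -220.    94.2] roll 0.2
```

View pics/a4.png

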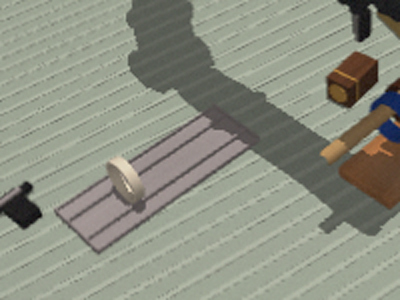

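White still stands in the tray; blue is on the bar.

apply_moves(moves=[[-1,-36,-31,0,0],[-1,-72,-62,0,0],[-1,-108,-93,0,0],[-1,-144,-124,0,0],[-1,-180,-155,0,0],[-1,-216,-186,0,0],[-1,-245,-210,0,0],[-1,-254.5,-219,30,0],[-1,-254.5,-219,70,0],[-1,-254.5,-219,94,0],[-1,-254.5,-219,94,0],[-1,-254.5,-219,94,0]])

```text
clock: 17.8
tool_pos: [0.4349, -0.302, 0.0858]
eef_rot: [-3.14, -0.001, 1.748]
force: [0.4, 0.0, -0.1]
grip_width: 0.0855
grip_force: 0.0
```

```bash
python3 -c "
from t import *
go((439,-302,11.5,99.9))"
```

```text
t 17.8 tcp [ 0.4349 -0.302   0.0858] rot [-3.140e+00 -1.000e-03  1.748e+00] F [ 0.4  0.  -0.1] w 0.0855 gf 0.0 q [ 0.77  0.41 -0.26  1.76  0.12  0.98  0.65]
-> (439, -302, 11.5, 99.9) moves [-0.8  4.2 74.2] roll 0.2
```

apply_moves(moves=[[-1,-1,4,30,0],[-1,-1,4,60,0],[-1,-1,4,74,0],[-1,-1,4,74,0],[-1,-1,4,74,0],[0.6,-1,4,74,0],[0.6,-1,4,74,0],[0.6,-1,4,74,0],[0.6,-1,4,74,0],[0.6,-1,4,74,0],[0.6,-1,4,74,0],[0.6,-1,4,74,0]])

```text
clock: 19.0
tool_pos: [0.4376, -0.3045, 0.0141]
eef_rot: [-3.139, 0.002, 1.746]
force: [-5.3, 0.2, 6.9]
grip_width: 0.0594
grip_force: 63.8
```

apply_moves(moves=[[0.6,0,0,-30,0],[0.6,0,0,-70,0],[0.6,0,0,-110,0],[0.6,0,0,-140,0],[0.6,0,0,-140,0],[0.6,0,0,-140,0]])

```text
clock: 19.6
tool_pos: [0.4399, -0.3032, 0.1537]
eef_rot: [3.14, 0.002, 1.747]
force: [0.1, -0.3, -0.7]
grip_width: 0.0591
grip_force: 64.9
```

```bash
python3 -c "
from t import *
go(T(-172,150),T(-172,92.5))"
```

```text
t 19.6 tcp [ 0.4399 -0.3032  0.1537] rot [3.140e+00 2.000e-03 1.747e+00] F [ 0.1 -0.3 -0.7] w 0.0591 gf 64.9 q [ 0.78  0.35 -0.27  1.67  0.1   1.13  0.66]
-> (np.float64(633.6), np.float64(-163.4), 150, 99.9) moves [103.6 215.2   3.9] roll 0.2
-> (np.float64(633.6), np.float64(-163.4), 92.5, 99.9) moves [103.7 215.1  61.4] roll 0.2
```

apply_moves(moves=[[0.6,20,40,0,0],[0.6,40,82,0,0],[0.6,60,124,0,0],[0.6,80,166,0,0],[0.6,98,204,0,0],[0.6,103.5,215,15,0],[0.6,103.5,215,40,0],[0.6,103.5,215,58,0],[0.6,103.5,215,58,0],[0.6,103.5,215,58,0],[0.6,103.5,215,58,0]])

```text
clock: 20.7
tool_pos: [0.6332, -0.1636, 0.0951]
eef_rot: [3.14, 0.001, 1.747]
force: [-0.5, 0.2, 0.3]
grip_width: 0.0593
grip_force: 64.9
```

```bash
python3 -c "
from t import *
go(T(-172,95),T(-49,95),T(-49,80.5))"
```

```text
t 20.7 tcp [ 0.6332 -0.1636  0.0951] rot [3.140e+00 1.000e-03 1.747e+00] F [-0.5  0.2  0.3] w 0.0593 gf 64.9 q [ 0.41  0.64 -0.3   1.38  0.19  1.15  0.27]
-> (np.float64(633.6), np.float64(-163.4), 95, 99.9) moves [0.2 0.4 0.1] roll 0.2
-> (np.float64(612.4), np.float64(-42.3), 95, 99.9) moves [1.231e+02 7.000e-01 1.000e-01] roll 0.2
-> (np.float64(612.4), np.float64(-42.3), 80.5, 99.9) moves [123.1   0.7  14.6] roll 0.2
```

apply_moves(moves=[[0.6,15,0.5,0,0],[0.6,35,0.5,0,0],[0.6,60,0.5,0,0],[0.6,85,0.5,0,0],[0.6,108,0.5,0,0],[0.6,123,0.5,0,0],[0.6,123,0.5,0,0],[0.6,123,0.5,0,0],[0.6,123,0.5,8,0],[0.6,123,0.5,14,0],[0.6,123,0.5,14,0],[0.6,123,0.5,14,0]])

```text
clock: 21.9
tool_pos: [0.6113, -0.0427, 0.0796]
eef_rot: [-3.14, -0.0, 1.746]
force: [0.3, -0.0, -0.1]
grip_width: 0.0595
grip_force: 65.1
```

apply_moves(moves=[[-1,0,0,0,0],[-1,0,0,0,0],[-1,0,0,0,0],[-1,0,0,0,0],[-1,0,0,0,0],[-1,0,0,-30,0],[-1,0,0,-70,0],[-1,0,0,-100,0],[-1,-100,0,-100,0],[-1,-100,0,-100,0],[-1,-100,0,-100,0]])

```text
clock: 23.0
tool_pos: [0.6287, -0.1534, 0.18]
eef_rot: [-3.14, 0.01, 1.733]
force: [-0.4, -1.9, -0.2]
grip_width: 0.0854
grip_force: 0.0
```

```bash
python3 -c "
from t import *
im,P=cloud('scene'); a=im[170:330,250:450]
cv2.imwrite('pics/a5.png',cv2.resize(a,(600,480),interpolation=2)[:,:,::-1])
for c in('scene','top'):
    im,Q=cloud(c); P=Q*1000
    # cap: top face
    m=(P[...,0]>380)&(P[...,0]<530)&(P[...,1]>-50)&(P[...,1]<130)&(P[...,2]>33)&(P[...,2]<48)
    n,lab,sta,_=cv2.connectedComponentsWithStats(m.astype(np.uint8)); k=1+sta[1:,4].argmax(); q=P[lab==k]
    print(c,sta[k],cv2.minAreaRect(q[:,:2].astype(np.float32)),q.mean(0))
    m=(P[...,0]>590)&(P[...,0]<650)&(P[...,1]>-150)&(P[...,1]<-55)&(P[...,2]>105)&(P[...,2]<128)
    l=np.array([loc(9.9,(604,6),x[:2]) for x in P[m]]); z=P[m][:,2]
    if len(l): print('bar',len(l),np.percentile(l,[0,2,50,98,100],0).round(1).tolist(),np.percentile(z,[50,97]),[((np.percentile(l[(l[:,1]<a)&(l[:,1]>a-25),0],[4,96]))).round(1) for a in(-110,-85,-65)])
st()"
```

```text
scene [320 205  19  15 119] ((447.96710205078125, 62.84854507446289), (43.167232513427734, 38.609859466552734), 17.560136795043945) [448.77992665  64.57966173  41.06594747]
bar 217 [[-10.1, -137.6], [-7.2, -136.3], [4.8, -101.9], [9.6, -63.8], [10.6, -61.8]] [123.45014329 127.56638344] [array([-6.3,  8.6]), array([-2.1,  9.4]), array([-4.6,  9. ])]
top [271 268  23  17 228] ((453.5819396972656, 44.48905563354492), (40.0142822265625, 70.39141082763672), 17.046411514282227) [453.27110554  44.39742707  40.14892579]
bar 81 [[-9.9, -112.6], [-9.5, -110.3], [0.0, -86.2], [9.0, -63.1], [9.5, -61.8]] [121.82801822 127.32667745] [array([3.3, 7.2]), array([-9.3,  8.5]), array([-9.1,  8.1])]
t 23.15 tcp [ 0.6291 -0.1403  0.1799] rot [-3.141e+00 -1.000e-03  1.747e+00] F [-0.2  0.9  0.4] w 0.0854 gf 0.0 q [ 0.38  0.56 -0.31  1.3   0.16  1.31  0.25]
```

View pics/a5.png

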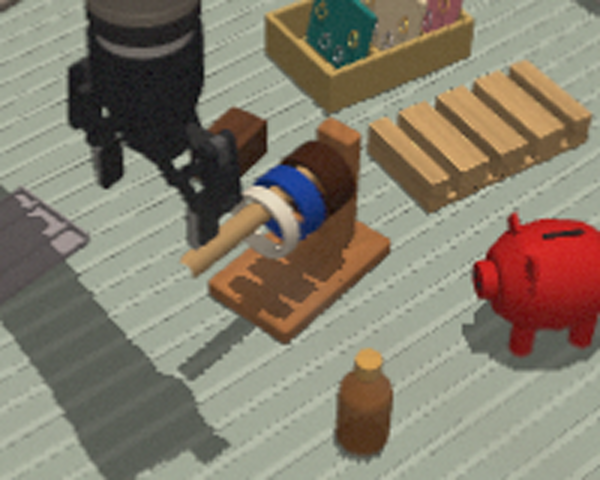

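```bash
python3 -c "
from t import *
go((453.4,44.4,180,107.2),(453.4,44.4,60,107.2))"
```

```text
t 23.15 tcp [ 0.6291 -0.1403  0.1799] rot [-3.141e+00 -1.000e-03  1.747e+00] F [-0.2  0.9  0.4] w 0.0854 gf 0.0 q [ 0.38  0.56 -0.31  1.3   0.16  1.31  0.25]
-> (453.4, 44.4, 180, 107.2) moves [ 212.5 -140.7    0.3] roll -7.1
-> (453.4, 44.4, 60, 107.2) moves [ 212.4 -140.7  120.3] roll -7.1
```

apply_moves(moves=[[-1,37,-25,0,0],[-1,74,-50,0,0],[-1,111,-74,0,0],[-1,148,-98,0,-3],[-1,185,-122,0,-6],[-1,212.5,-140.5,0,-7],[-1,212.5,-140.5,40,-7],[-1,212.5,-140.5,80,-7],[-1,212.5,-140.5,110,-7],[-1,212.5,-140.5,110,-7],[-1,212.5,-140.5,110,-7],[-1,212.5,-140.5,110,-7]])

```text
clock: 24.35
tool_pos: [0.4553, 0.0452, 0.0722]
eef_rot: [3.138, 0.001, 1.871]
force: [0.5, -0.4, -0.4]
grip_width: 0.0855
grip_force: 0.0
```

```bash
python3 -c "
from t import *
go((453.4,44.4,6,107.2))
c='scene';im,Q=cloud(c); P=Q*1000
m=(P[...,0]>380)&(P[...,0]<530)&(P[...,1]>-50)&(P[...,1]<130)&(P[...,2]>20)&(P[...,2]<48)
print(P[m].mean(0)); cv2.imwrite('pics/a6.png',cv2.resize(im[150:310,250:450],(600,480),interpolation=2)[:,:,::-1])
"
```

```text
t 24.35 tcp [0.4553 0.0452 0.0722] rot [3.138e+00 1.000e-03 1.871e+00] F [ 0.5 -0.4 -0.4] w 0.0855 gf 0.0 q [ 0.22  0.32 -0.42  1.96  0.17  0.89  0.01]
-> (453.4, 44.4, 6, 107.2) moves [-0.1 -2.3 66.2] roll 0.0
[457.73625327  41.11409474  37.54010276]
```

View pics/a6.png

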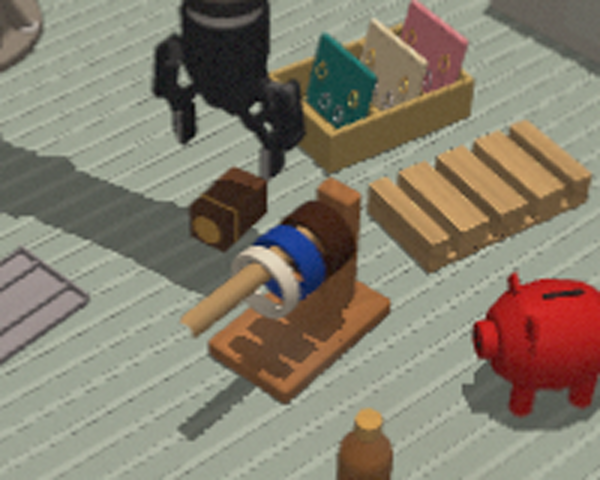

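apply_moves(moves=[[-1,0,-2,30,0],[-1,0,-2,55,0],[-1,0,-2,66,0],[-1,0,-2,66,0],[-1,0,-2,66,0],[0.9,0,-2,66,0],[0.9,0,-2,66,0],[0.9,0,-2,66,0],[0.9,0,-2,66,0],[0.9,0,-2,66,0],[0.9,0,-2,66,0],[0.9,0,-2,66,0]])

```text
clock: 25.6
tool_pos: [0.4528, 0.0436, 0.0051]
eef_rot: [3.14, 0.001, 1.87]
force: [0.5, 0.7, 6.4]
grip_width: 0.039
grip_force: 61.4
```

apply_moves(moves=[[0.9,0,0,0,0],[0.9,0,0,0,0],[0.9,0,0,0,0]])

```text
clock: 25.9
tool_pos: [0.4527, 0.0436, 0.0051]
eef_rot: [3.14, 0.001, 1.87]
force: [-0.1, 0.2, 6.6]
grip_width: 0.0396
grip_force: 61.4
```

apply_moves(moves=[[0.9,0,0,-30,0],[0.9,0,0,-75,0],[0.9,0,0,-120,0],[0.9,0,0,-165,0],[0.9,0,0,-175,0],[0.9,0,0,-175,0],[0.9,0,0,-175,0]])

```text
clock: 26.6
tool_pos: [0.4503, 0.0431, 0.1776]
eef_rot: [-3.138, -0.001, 1.87]
force: [-0.6, -0.4, -1.3]
grip_width: 0.0392
grip_force: 60.8
```

```bash
python3 -c "
from t import *
go(T(-198,180))"
```

```text
t 26.6 tcp [0.4503 0.0431 0.1776] rot [-3.138e+00 -1.000e-03  1.870e+00] F [-0.6 -0.4 -1.3] w 0.0392 gf 60.8 q [ 0.26  0.18 -0.45  1.83  0.09  1.15  0.08]
-> (np.float64(638.0), np.float64(-189.1), 180, 99.9) moves [-277.2  111.    -2.9] roll 7.2
```

apply_moves(moves=[[0.9,-40,16,0,0],[0.9,-80,32,0,0],[0.9,-120,48,0,2],[0.9,-160,64,0,4],[0.9,-200,80,0,6],[0.9,-240,96,0,7.1],[0.9,-270,108,0,7.1],[0.9,-277,111,0,7.1],[0.9,-277,111,0,7.1],[0.9,-277,111,35,7.1],[0.9,-277,111,65,7.1],[0.9,-277,111,65,7.1]])

```text
clock: 27.8
tool_pos: [0.6339, -0.185, 0.1079]
eef_rot: [-3.129, -0.007, 1.749]
force: [-1.2, 0.5, -0.8]
grip_width: 0.0395
grip_force: 60.8
```

apply_moves(moves=[[0.9,0,0,10,0],[0.9,0,0,10,0],[0.9,0,0,10,0]])

```text
clock: 28.1
tool_pos: [0.6402, -0.1882, 0.1058]
eef_rot: [3.139, 0.001, 1.746]
force: [-0.5, 0.1, -0.8]
grip_width: 0.0393
grip_force: 60.8
```

```bash
python3 -c "
from t import *
go(T(-198,100),T(-163.5,100))
c='scene';im,Q=cloud(c); P=Q*1000
H=cv2.cvtColor(im,cv2.COLOR_RGB2HSV).astype(int)
cv2.imwrite('pics/a7.png',cv2.resize(im[170:330,230:430],(800,600)[:1]+(600,),interpolation=2)[:,:,::-1])
m=(P[...,0]>580)&(P[...,0]<700)&(P[...,1]>-260)&(P[...,1]<-145)&(P[...,2]>122)&(P[...,2]<145)
print(P[m].mean(0),np.percentile(P[m][:,2],[10,50,90]))
m=(P[...,0]>580)&(P[...,0]<660)&(P[...,1]>-139)&(P[...,1]<-90)&(P[...,2]>100)&(P[...,2]<130)
l=np.array([loc(9.9,(604,6),x[:2]) for x in P[m]]); print('bar',np.percentile(l,[2,50,98],0).round(1).tolist(),np.percentile(P[m][:,2],[50,95,99]))
"
```

```text
t 28.1 tcp [ 0.6402 -0.1882  0.1058] rot [3.139e+00 1.000e-03 1.746e+00] F [-0.5  0.1 -0.8] w 0.0393 gf 60.8 q [ 0.43  0.65 -0.28  1.32  0.18  1.19  0.31]
-> (np.float64(638.0), np.float64(-189.1), 100, 99.9) moves [-0.5 -2.3  5.8] roll 0.2
-> (np.float64(632.1), np.float64(-155.1), 100, 99.9) moves [34.  -2.2  5.7] roll 0.2
[ 646.48580622 -204.80361509  137.50762959] [126.27442356 140.62781809 143.24749571]
bar [[-8.0, -133.0], [3.3, -114.3], [9.3, -98.3]] [124.31012282 127.48879487 129.09625585]
```

View pics/a7.png

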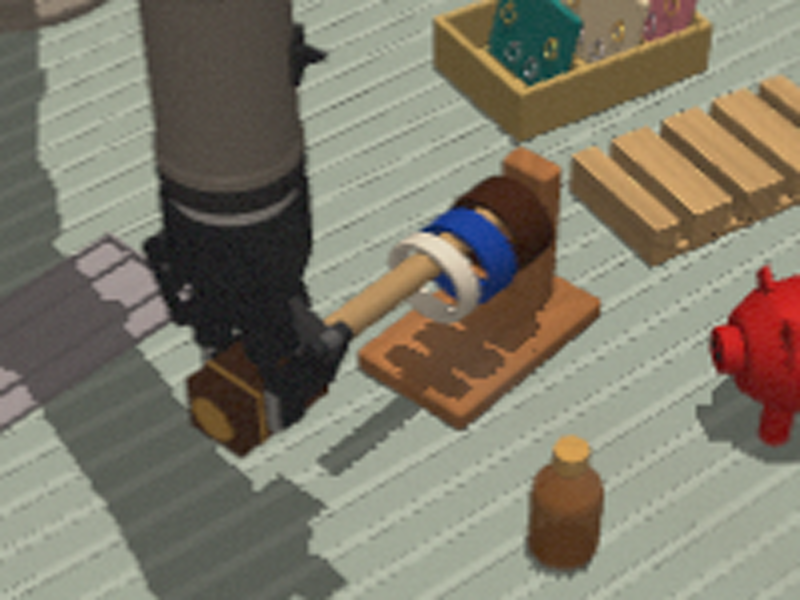

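apply_moves(moves=[[0.9,0,-2.2,5.5,0],[0.9,0,-2.2,5.5,0],[0.9,8,-2.2,5.5,0],[0.9,16,-2.2,5.5,0],[0.9,22,-2.2,5.5,0],[0.9,26,-2.2,5.5,0],[0.9,30,-2.2,5.5,0],[0.9,34,-2.2,5.5,0],[0.9,34,-2.2,5.5,0]])

```text
clock: 29.05
tool_pos: [0.6313, -0.1545, 0.0988]
eef_rot: [3.142, -0.001, 1.747]
force: [0.8, 0.1, -0.6]
grip_width: 0.0393
grip_force: 60.8
```

```bash
python3 -c "
from t import *
go(T(-163.5,100.5),T(-123.5,100.5))"
```

```text
t 29.05 tcp [ 0.6313 -0.1545  0.0988] rot [ 3.142e+00 -1.000e-03  1.747e+00] F [ 0.8  0.1 -0.6] w 0.0393 gf 60.8 q [ 0.39  0.63 -0.29  1.39  0.18  1.15  0.26]
-> (np.float64(632.1), np.float64(-155.1), 100.5, 99.9) moves [-0.8  0.7 -1.7] roll 0.2
-> (np.float64(625.2), np.float64(-115.7), 100.5, 99.9) moves [39.2  0.8 -1.6] roll 0.2
```

apply_moves(moves=[[0.9,3,0.5,-1,0],[0.9,8,0.5,-1,0],[0.9,13,0.5,-1,0],[0.9,18,0.5,-1,0],[0.9,22,0.5,-1,0],[0.9,26,0.5,-1,0],[0.9,30,0.5,-1,0],[0.9,33,0.5,-1,0],[0.9,35,0.5,-1,0],[0.9,35,0.5,-1,0]])

```text
clock: 30.05
tool_pos: [0.6257, -0.1204, 0.0998]
eef_rot: [3.142, -0.0, 1.746]
force: [-0.2, -0.5, 0.1]
grip_width: 0.0389
grip_force: 60.8
```

```bash
python3 -c "
from t import *
s=st(); print(loc(9.9,(604,6),np.array(s['tool_pos'][:2])*1000)); go(T(-123.5,100.5))"
```

```text
t 30.05 tcp [ 0.6257 -0.1204  0.0998] rot [ 3.142 -0.     1.746] F [-0.2 -0.5  0.1] w 0.0389 gf 60.8 q [ 0.35  0.6  -0.3   1.43  0.18  1.14  0.21]
[  -0.35237398 -128.2553826 ]
t 30.05 tcp [ 0.6257 -0.1204  0.0998] rot [ 3.142 -0.     1.746] F [-0.2 -0.5  0.1] w 0.0389 gf 60.8 q [ 0.35  0.6  -0.3   1.43  0.18  1.14  0.21]
-> (np.float64(625.2), np.float64(-115.7), 100.5, 99.9) moves [ 4.7  0.3 -0.7] roll 0.2
```

Free so far; advance until contact.

apply_moves(moves=[[0.9,2,0,0,0],[0.9,3,0,0,0],[0.9,4,0,0,0],[0.9,4,0,0,0]])

```text
clock: 30.45
tool_pos: [0.6251, -0.1175, 0.0998]
eef_rot: [3.142, 0.001, 1.745]
force: [1.1, -0.2, -1.1]
grip_width: 0.0394
grip_force: 60.7
```

apply_moves(moves=[[0.9,1,0,0,0],[0.9,2,0,0,0],[0.9,2,0,0,0]])

```text
clock: 30.75
tool_pos: [0.6251, -0.1175, 0.0998]
eef_rot: [3.141, 0.003, 1.744]
force: [2.2, -4.0, -2.4]
grip_width: 0.0395
grip_force: 60.6
```

apply_moves(moves=[[0.9,1,0,0,0],[0.9,2,0,0,0],[0.9,2,0,0,0],[0.9,2,0,0,0]])

```text
clock: 31.15
tool_pos: [0.6251, -0.1175, 0.0997]
eef_rot: [3.14, 0.006, 1.743]
force: [2.9, -6.9, -3.8]
grip_width: 0.0397
grip_force: 60.7
```

```bash
python3 -c "
from t import *
s=st(); print(loc(9.9,(604,6),np.array(s['tool_pos'][:2])*1000))"
```

```text
t 31.15 tcp [ 0.6251 -0.1175  0.0997] rot [3.14  0.006 1.743] F [ 2.9 -6.9 -3.8] w 0.0397 gf 60.7 q [ 0.35  0.6  -0.29  1.43  0.19  1.13  0.19]
[  -0.42421342 -125.24541203]
```

apply_moves(moves=[[-0.4,0,0,0,0],[-0.4,0,0,0,0],[-0.4,0,0,0,0],[-0.4,0,0,0,0],[-0.4,-4,0,0,0],[-0.4,-4,0,-30,0],[-0.4,-4,0,-70,0],[-0.4,-4,0,-100,0],[-0.4,-4,0,-130,0],[-0.4,-4,0,-130,0],[-0.4,-4,0,-130,0]])

```text
clock: 32.25
tool_pos: [0.6254, -0.117, 0.2306]
eef_rot: [3.14, 0.001, 1.746]
force: [-0.7, -0.4, -0.7]
grip_width: 0.0598
grip_force: 0.0
```

```bash
python3 -c "
from t import *
b=fr(-7,(406,261),(0,0))
go((*fr(-7,(406,261),(1,80)),170,-7))
c='scene';im,Q=cloud(c); P=Q*1000
cv2.imwrite('pics/a8.png',cv2.resize(im[170:330,230:430],(800,600)[:1]+(600,),interpolation=2)[:,:,::-1])
m=(P[...,0]>580)&(P[...,0]<690)&(P[...,1]>-230)&(P[...,1]<-75)&(P[...,2]>85)&(P[...,2]<145)
l=np.array([loc(9.9,(604,6),x[:2]) for x in P[m]]); z=P[m][:,2]; k=z>129; print('cap top',np.percentile(l[k],[2,50,98],0).round(1).tolist(),'z vs y',np.polyfit(l[k][:,1],z[k],1)); print('cap far end',np.percentile(l,[1,3],0))
"
```

```text
t 32.25 tcp [ 0.6254 -0.117   0.2306] rot [3.140e+00 1.000e-03 1.746e+00] F [-0.7 -0.4 -0.7] w 0.0598 gf 0.0 q [ 0.35  0.51 -0.31  1.24  0.15  1.41  0.23]
-> (np.float64(416.7420936240531), np.float64(340.28182278790064), 170, -7) moves [ 486.7 -126.    60.1] roll 107.0
cap top [[-21.0, -158.2], [0.5, -125.6], [19.0, -89.2]] z vs y [1.26209077e-02 1.36090034e+02]
cap far end [[ -21.45558071 -159.38968883]
 [ -19.57818231 -158.81558719]]
```

View pics/a8.png

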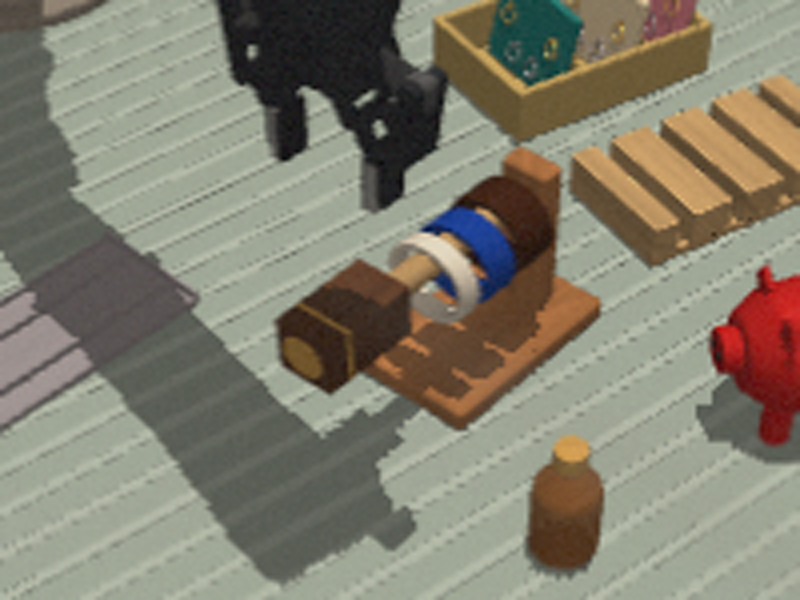

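apply_moves(moves=[[0.1,40,-10,0,8],[0.1,80,-21,0,16],[0.1,120,-32,0,24],[0.1,160,-42,0,32],[0.1,200,-52,0,40],[0.1,240,-62,0,48],[0.1,280,-72,0,56],[0.1,320,-83,0,64],[0.1,360,-93,0,72],[0.1,400,-104,0,80],[0.1,440,-115,0,88],[0.1,470,-122,0,96]])

```text
clock: 33.5
tool_pos: [0.4201, 0.3267, 0.228]
eef_rot: [3.141, 0.004, 0.068]
force: [1.0, 1.0, 0.5]
grip_width: 0.0387
grip_force: 0.0
```

apply_moves(moves=[[0.1,0,0,20,5],[0.1,0,0,40,11],[0.1,0,0,60,11],[0.1,0,0,60,11],[0.1,0,0,60,11]])

```text
clock: 34.0
tool_pos: [0.4224, 0.324, 0.1688]
eef_rot: [3.14, 0.002, -0.122]
force: [0.0, 1.0, 0.6]
grip_width: 0.0383
grip_force: 0.0
```

```bash
cat >> t.py <<'E'
B=lambda x,y,z:(*np.round(fr(-7,(406,261.5),(x,y)),1),z,-7)
K=lambda y,z,x=0:(*np.round(fr(-7,(581,246.8),(x,y)),1),z,-7)
E
python3 -c "
from t import *
go(B(-1.5,76,120),B(-1.5,76,52))
P=cloud('top')[1]*1000
m=(abs(P[...,0]-581)<80)&(abs(P[...,1]-247)<110)&(P[...,2]>15)&(P[...,2]<42)
r=cv2.minAreaRect(P[m&(P[...,2]>29)][:,:2].astype(np.float32)); print(r)
l=np.array([loc(-7,(581,246.8),x[:2]) for x in P[m]]); z=P[m][:,2]
for s in(67.5,22.5,-22.5,-67.5):
    for a,b in((-45,0),(0,45)):
        k=(abs(l[:,1]-s)<9)&(l[:,0]>a)&(l[:,0]<b)&(z<31); print(s,a,k.sum(),l[k].mean(0).round(1) if k.any() else '')
"
```

```text
t 34.0 tcp [0.4224 0.324  0.1688] rot [ 3.14e+00  2.00e-03 -1.22e-01] F [0.  1.  0.6] w 0.0383 gf 0.0 q [-0.5   0.33 -0.24  1.65  0.09  1.17 -2.45]
-> (np.float64(413.8), np.float64(337.1), 120, -7) moves [-10.  -12.   48.8] roll 0.0
-> (np.float64(413.8), np.float64(337.1), 52, -7) moves [ -9.9 -12.2 116.8] roll 0.0
((580.4268188476562, 246.05047607421875), (190.5421905517578, 97.83283996582031), 82.45886993408203)
67.5 -45 20 [-22.   70.8]
67.5 0 23 [20.8 69.6]
22.5 -45 19 [-24.   25.3]
22.5 0 17 [25.7 25.7]
-22.5 -45 22 [-20.8 -20.2]
-22.5 0 10 [ 20.8 -16.9]
-67.5 -45 17 [-20.9 -65.2]
-67.5 0 15 [ 19.8 -64.3]
```

apply_moves(moves=[[0.1,-10,-12,0,0],[0.1,-10,-12,20,0],[0.1,-10,-12,50,0],[0.1,-10,-12,80,0],[0.1,-10,-12,105,0],[0.1,-10,-12,117,0],[0.1,-10,-12,117,0],[0.1,-10,-12,117,0]])

```text
clock: 34.85
tool_pos: [0.4156, 0.3386, 0.0541]
eef_rot: [-3.14, -0.002, -0.122]
force: [0.3, 0.1, -0.9]
grip_width: 0.0385
grip_force: 0.0
```

```bash
python3 -c "
from t import *
go(B(-1.5,76,52))
im,_=cloud('scene')
cv2.imwrite('pics/a9.png',cv2.resize(im[120:240,320:480],(800,600),interpolation=2)[:,:,::-1])"
```

```text
t 34.85 tcp [0.4156 0.3386 0.0541] rot [-3.14e+00 -2.00e-03 -1.22e-01] F [ 0.3  0.1 -0.9] w 0.0385 gf 0.0 q [-0.54  0.46 -0.24  1.78  0.13  0.91 -2.52]
-> (np.float64(413.8), np.float64(337.1), 52, -7) moves [-1.6  1.7  2.1] roll 0.0
```

View pics/a9.png

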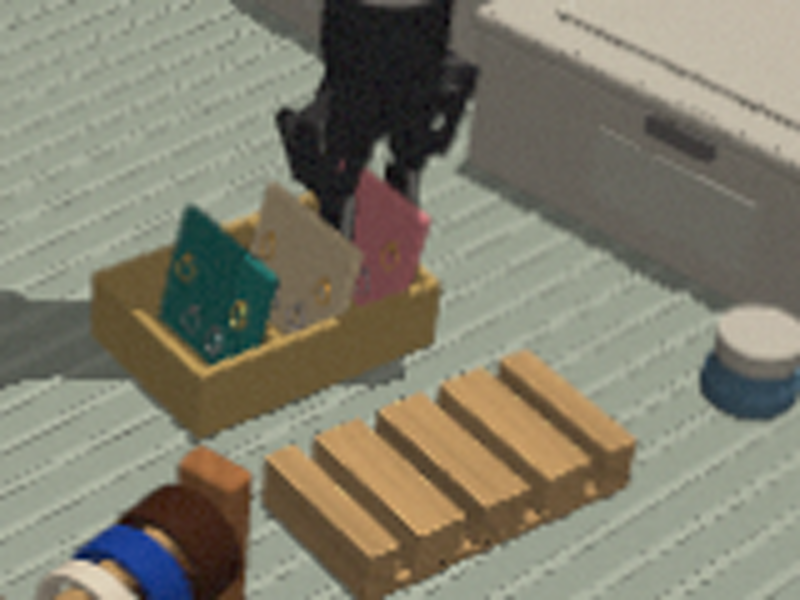

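apply_moves(moves=[[0.1,-1,1.5,2,0],[0.4,-1,1.5,2,0],[0.6,-1,1.5,2,0],[0.7,-1,1.5,2,0],[0.8,-1,1.5,2,0],[1,-1,1.5,2,0],[1,-1,1.5,2,0],[1,-1,1.5,2,0],[1,-1,1.5,2,0],[1,-1,1.5,2,0],[1,-1,1.5,2,0],[1,-1,1.5,2,0]])

```text
clock: 36.1
tool_pos: [0.4135, 0.3367, 0.051]
eef_rot: [-3.141, -0.0, -0.122]
force: [0.2, 0.6, 2.0]
grip_width: 0.007
grip_force: 59.4
```

apply_moves(moves=[[1,0,0,-15,0],[1,0,0,-40,0],[1,0,0,-75,0],[1,0,0,-108,0],[1,0,0,-108,0],[1,0,0,-108,0]])

```text
clock: 36.7
tool_pos: [0.4135, 0.3362, 0.159]
eef_rot: [-3.142, -0.001, -0.122]
force: [0.6, -0.0, -0.8]
grip_width: 0.0073
grip_force: 59.2
```

```bash
python3 -c "
from t import *
go(K(67.5,160))
P=cloud('scene')[1]*1000;im,_=cloud('scene')
m=(abs(P[...,0]-413)<70)&(P[...,1]>290)&(P[...,1]<380)&(P[...,2]>100)&(P[...,2]<190)
H=cv2.cvtColor(im,cv2.COLOR_RGB2HSV).astype(int); m&=(H[...,1]>60)&((H[...,0]>160)|(H[...,0]<8))&(H[...,2]>90)
q=P[m]; l=np.array([loc(-7,(406,261.5),x[:2]) for x in q]); print(len(q),np.percentile(l,[3,50,97],0).round(1),np.percentile(q[:,2],[2,50,98]),'tilt y vs z',np.polyfit(q[:,2],l[:,1],1))
"
```

```text
t 36.7 tcp [0.4135 0.3362 0.159 ] rot [-3.142e+00 -1.000e-03 -1.220e-01] F [ 0.6 -0.  -0.8] w 0.0073 gf 59.2 q [-0.52  0.34 -0.25  1.66  0.09  1.15 -2.49]
-> (np.float64(589.2), np.float64(313.8), 160, -7) moves [177.1   0.9  -1. ] roll 0.0
319 [[-44.6  68.2]
 [ 14.1  71.3]
 [ 44.   75.1]] [116.89224406 145.51699047 187.0402759 ] tilt y vs z [1.63626607e-02 6.89297053e+01]
```

apply_moves(moves=[[1,30,0.2,0,0],[1,65,0.4,0,0],[1,105,0.6,0,0],[1,145,0.8,0,0],[1,170,1,0,0],[1,176,1,0,0],[1,176,1,25,0],[1,176,1,50,0],[1,176,1,65,0],[1,176,1,65,0],[1,176,1,65,0]])

```text
clock: 37.9
tool_pos: [0.5874, 0.3144, 0.0938]
eef_rot: [3.141, 0.001, -0.121]
force: [0.2, 0.2, 0.3]
grip_width: 0.0073
grip_force: 59.2
```

```bash
python3 -c "
from t import *
go(K(67.5,95),K(67.5,53))
im,P=cloud('scene');P=P*1000
H=cv2.cvtColor(im,cv2.COLOR_RGB2HSV).astype(int); m=(abs(P[...,0]-589)<70)&(P[...,1]>270)&(P[...,1]<350)&(P[...,2]>42)&(P[...,2]<122)&(H[...,1]>60)&((H[...,0]>160)|(H[...,0]<8))&(H[...,2]>90)
q=P[m]; l=np.array([loc(-7,(581,246.8),x[:2]) for x in q]); print(len(q),np.percentile(l,[3,50,97],0).round(1),np.percentile(q[:,2],[2,50,98]))
# slot walls seen by scene camera: rack top points gaps
m=(P[...,2]>33.5)&(P[...,2]<42)&(abs(P[...,0]-581)<80)&(abs(P[...,1]-247)<110)
l=np.array([loc(-7,(581,246.8),x[:2]) for x in P[m]]); l=l[(l[:,0]>0)&(l[:,0]<45)]
h,e=np.histogram(l[:,1],np.arange(-100,101,2.5)); print(dict(zip(e.tolist(),h.tolist())))
cv2.imwrite('pics/a10.png',cv2.resize(im[140:260,340:500],(800,600),interpolation=2)[:,:,::-1])
"
```

```text
t 37.9 tcp [0.5874 0.3144 0.0938] rot [ 3.141e+00  1.000e-03 -1.210e-01] F [0.2 0.2 0.3] w 0.0073 gf 59.2 q [-0.4   0.65 -0.19  1.34  0.12  1.16 -2.29]
-> (np.float64(589.2), np.float64(313.8), 95, -7) moves [ 1.9  0.4 -1.2] roll 0.1
-> (np.float64(589.2), np.float64(313.8), 53, -7) moves [ 1.9  0.3 40.8] roll 0.1
350 [[-44.7  61.6]
 [ 10.8  64.9]
 [ 42.   69.1]] [ 52.09971652  79.50413914 119.16730013]
{-100.0: 0, -97.5: 2, -95.0: 10, -92.5: 14, -90.0: 10, -87.5: 6, -85.0: 13, -82.5: 9, -80.0: 10, -77.5: 8, -75.0: 10, -72.5: 2, -70.0: 0, -67.5: 0, -65.0: 2, -62.5: 7, -60.0: 12, -57.5: 11, -55.0: 10, -52.5: 11, -50.0: 9, -47.5: 7, -45.0: 14, -42.5: 9, -40.0: 8, -37.5: 6, -35.0: 14, -32.5: 4, -30.0: 9, -27.5: 3, -25.0: 0, -22.5: 0, -20.0: 0, -17.5: 6, -15.0: 13, -12.5: 8, -10.0: 9, -7.5: 9, -5.0: 9, -2.5: 13, 0.0: 6, 2.5: 15, 5.0: 5, 7.5: 13, 10.0: 5, 12.5: 10, 15.0: 5, 17.5: 4, 20.0: 1, 22.5: 0, 25.0: 0, 27.5: 7, 30.0: 8, 32.5: 9, 35.0: 10, 37.5: 8, 40.0: 11, 42.5: 8, 45.0: 9, 47.5: 9, 50.0: 4, 52.5: 15, 55.0: 10, 57.5: 7, 60.0: 8, 62.5: 3, 65.0: 2, 67.5: 0, 70.0: 0, 72.5: 6, 75.0: 7, 77.5: 5, 80.0: 3, 82.5: 3, 85.0: 4, 87.5: 3, 90.0: 4, 92.5: 3, 95.0: 1, 97.5: 2}
```

View pics/a10.png

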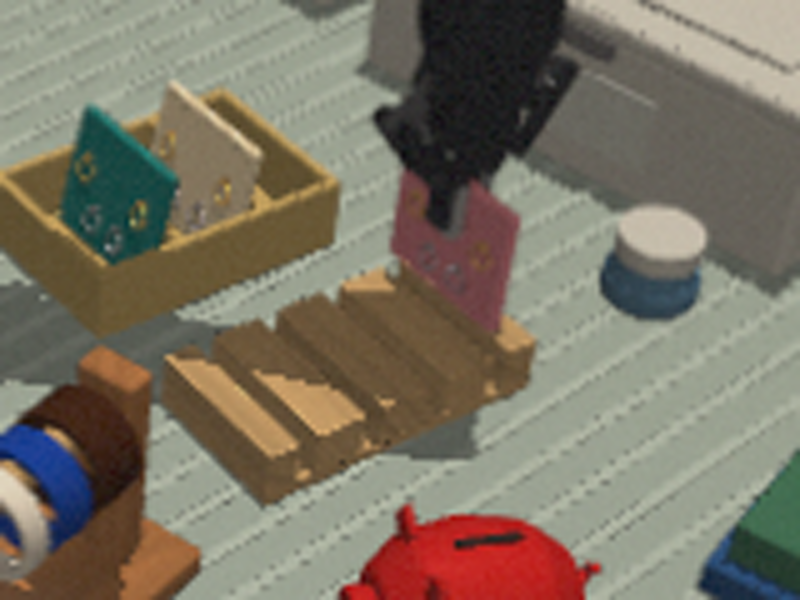

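apply_moves(moves=[[1,1.5,0.6,0,0],[1,1.5,0.6,8,0],[1,1.5,0.6,16,0],[1,1.5,0.6,22,0],[1,1.5,0.6,26,0],[1,1.5,0.6,26,0],[1,1.5,0.6,26,0]])

```text
clock: 38.65
tool_pos: [0.589, 0.3136, 0.0675]
eef_rot: [-3.142, 0.001, -0.121]
force: [-1.2, 0.7, 0.0]
grip_width: 0.0076
grip_force: 59.1
```

apply_moves(moves=[[1,0,0,5,0],[1,0,0,10,0],[1,0,0,13,0],[1,0,0,14,0],[1,0,0,14,0]])

```text
clock: 39.15
tool_pos: [0.5892, 0.3136, 0.0535]
eef_rot: [-3.141, 0.0, -0.122]
force: [-0.6, 1.9, -0.1]
grip_width: 0.0073
grip_force: 59.1
```

apply_moves(moves=[[1,0,0,1,0],[1,0,0,2,0],[1,0,0,2,0]])

```text
clock: 39.45
tool_pos: [0.5893, 0.3136, 0.0531]
eef_rot: [-3.141, -0.0, -0.122]
force: [-2.4, 0.7, 4.1]
grip_width: 0.0073
grip_force: 60.1
```

apply_moves(moves=[[0.8,0,0,-1,0],[0.55,0,0,-1,0],[0.55,0,0,-1,0],[0.55,0,0,-1,0],[0.55,0,0,-25,0],[0.55,0,0,-55,0],[0.55,0,0,-90,0],[0.1,0,0,-110,0],[0.1,0,0,-110,0]])

```text
clock: 40.35
tool_pos: [0.5917, 0.3145, 0.1662]
eef_rot: [-3.137, -0.007, -0.122]
force: [-0.1, 0.2, -0.1]
grip_width: 0.0387
grip_force: 0.0
```

```bash
python3 -c "
from t import *
go(B(6,19.5,160),B(6,19.5,52))
im,P=cloud('scene');P=P*1000
H=cv2.cvtColor(im,cv2.COLOR_RGB2HSV).astype(int); m=(abs(P[...,0]-589)<70)&(P[...,1]>270)&(P[...,1]<350)&(P[...,2]>42)&(P[...,2]<122)&(H[...,1]>60)&((H[...,0]>160)|(H[...,0]<8))&(H[...,2]>90)
q=P[m]; l=np.array([loc(-7,(581,246.8),x[:2]) for x in q]); print(len(q),np.percentile(l,[3,50,97],0).round(1),np.percentile(q[:,2],[2,50,98]),np.polyfit(q[:,2],l[:,1],1))
"
```

```text
t 40.35 tcp [0.5917 0.3145 0.1662] rot [-3.137 -0.007 -0.122] F [-0.1  0.2 -0.1] w 0.0387 gf 0.0 q [-0.4   0.6  -0.19  1.24  0.11  1.3  -2.28]
-> (np.float64(414.3), np.float64(280.1), 160, -7) moves [-172.    55.8    4.8] roll 0.0
-> (np.float64(414.3), np.float64(280.1), 52, -7) moves [-172.7   56.3  112.8] roll 0.0
330 [[-41.6  61.8]
 [  2.5  65.2]
 [ 43.1  69.8]] [42.55685298 70.56751244 91.63996137] [1.94183152e-02 6.40231733e+01]
```

apply_moves(moves=[[0.1,-40,13,0,0],[0.1,-80,26,0,0],[0.1,-120,39,0,0],[0.1,-160,52,0,0],[0.1,-172,56,0,0],[0.1,-172,56,0,0],[0.1,-172,56,20,0],[0.1,-172,56,40,0],[0.1,-172,56,40,0],[0.1,-172,56,40,0]])

```text
clock: 41.4
tool_pos: [0.4125, 0.2782, 0.1211]
eef_rot: [3.141, 0.001, -0.123]
force: [0.5, 0.4, 0.3]
grip_width: 0.0383
grip_force: 0.0
```

```bash
python3 -c "
from t import *
go(B(6,19.5,52))"
```

```text
t 41.4 tcp [0.4125 0.2782 0.1211] rot [ 3.141e+00  1.000e-03 -1.230e-01] F [0.5 0.4 0.3] w 0.0383 gf 0.0 q [-0.43  0.31 -0.24  1.81  0.08  1.03 -2.4 ]
-> (np.float64(414.3), np.float64(280.1), 52, -7) moves [ 1.6 -2.2 69.1] roll -0.0
```

apply_moves(moves=[[0.1,1.5,-2,0,0],[0.1,1.5,-2,25,0],[0.1,1.5,-2,50,0],[0.1,1.5,-2,69,0],[0.1,1.5,-2,69,0],[0.1,1.5,-2,69,0]])

```text
clock: 42.0
tool_pos: [0.4145, 0.281, 0.0536]
eef_rot: [-3.141, -0.001, -0.122]
force: [0.4, 0.0, 0.5]
grip_width: 0.0385
grip_force: 0.0
```

apply_moves(moves=[[0.4,0,0,0,0],[0.6,0,0,0,0],[0.7,0,0,0,0],[0.8,0,0,0,0],[1,0,0,0,0],[1,0,0,0,0],[1,0,0,0,0],[1,0,0,0,0],[1,0,0,0,0],[1,0,0,0,0],[1,0,0,0,0]])

```text
clock: 43.1
tool_pos: [0.4141, 0.2807, 0.0534]
eef_rot: [-3.141, -0.001, -0.122]
force: [-0.9, -0.9, 5.4]
grip_width: 0.0073
grip_force: 59.8
```

apply_moves(moves=[[1,0,0,-15,0],[1,0,0,-40,0],[1,0,0,-75,0],[1,0,0,-108,0],[1,0,0,-108,0],[1,0,0,-108,0]])

```text
clock: 43.7
tool_pos: [0.4136, 0.2803, 0.1608]
eef_rot: [-3.141, -0.0, -0.122]
force: [-0.1, -0.3, -1.3]
grip_width: 0.0071
grip_force: 59.1
```

```bash
python3 -c "
from t import *
go(K(22.5,160),K(22.5,95))
s=robot.observe(); t=loc(-7,(406,261.5),np.array(s['tool_pos'][:2])*1000); print('tool loc',t)
im,P=cloud('scene');P=P*1000
m=(abs(P[...,0]-413)<70)&(P[...,1]>230)&(P[...,1]<310)&(P[...,2]>108)&(P[...,2]<200)&(im[...,0]>100)
q=P[m]; l=np.array([loc(-7,(406,261.5),x[:2]) for x in q]); print(len(q),np.percentile(l,[3,50,97],0).round(1),np.percentile(q[:,2],[2,50,98]))
"
```

```text
t 43.7 tcp [0.4136 0.2803 0.1608] rot [-3.141 -0.    -0.122] F [-0.1 -0.3 -1.3] w 0.0071 gf 59.1 q [-0.43  0.27 -0.24  1.75  0.07  1.13 -2.39]
-> (np.float64(583.7), np.float64(269.1), 160, -7) moves [170.2  -9.5   0.8] roll 0.0
-> (np.float64(583.7), np.float64(269.1), 95, -7) moves [170.2  -9.5  65.8] roll 0.0
tool loc [ 5.21160459 19.59338132]
362 [[-35.2  12.8]
 [ 25.5  15.9]
 [ 51.8  22. ]] [117.36641755 151.31845288 194.45247417]
```

apply_moves(moves=[[1,30,-2,0,0],[1,65,-4,0,0],[1,105,-6,0,0],[1,145,-8,0,0],[1,165,-9.5,0,0],[1,168,-9.5,0,0],[1,168,-9.5,25,0],[1,168,-9.5,50,0],[1,168,-9.5,62,0],[1,168,-9.5,62,0],[1,168,-9.5,62,0]])

```text
clock: 44.85
tool_pos: [0.581, 0.2698, 0.0989]
eef_rot: [-3.142, 0.0, -0.121]
force: [-0.4, 0.0, 0.8]
grip_width: 0.0076
grip_force: 59.1
```

```bash
python3 -c "
from t import *
go(K(22.3,95,-2),K(22.3,55.4,-2))
im,P=cloud('scene');P=P*1000
m=(abs(P[...,0]-589)<70)&(P[...,1]>230)&(P[...,1]<297)&(P[...,2]>50)&(P[...,2]<135)&(im[...,0]>100)
q=P[m]; l=np.array([loc(-7,(581,246.8),x[:2]) for x in q]); print(len(q),np.percentile(l,[3,50,97],0).round(1),np.percentile(q[:,2],[2,50,98]))
"
```

```text
t 44.85 tcp [0.581  0.2698 0.0989] rot [-3.142  0.    -0.121] F [-0.4  0.   0.8] w 0.0076 gf 59.1 q [-0.35  0.6  -0.18  1.42  0.11  1.13 -2.23]
-> (np.float64(581.7), np.float64(269.2), 95, -7) moves [0.7 0.5 3.9] roll 0.1
-> (np.float64(581.7), np.float64(269.2), 55.4, -7) moves [ 0.7  0.5 43.5] roll 0.1
438 [[-44.1  16.8]
 [ 16.6  19.7]
 [ 42.5  26.4]] [ 55.44694059  87.29076196 133.21571504]
```

apply_moves(moves=[[1,1,0.7,0,0],[1,1,0.7,8,0],[1,1,0.7,16,0],[1,1,0.7,23,0],[1,1,0.7,28,0],[1,1,0.7,28,0],[1,1,0.7,28,0]])

```text
clock: 45.6
tool_pos: [0.5819, 0.269, 0.0703]
eef_rot: [-3.141, 0.001, -0.121]
force: [-0.6, 1.1, -0.8]
grip_width: 0.0071
grip_force: 59.1
```

apply_moves(moves=[[1,0,0,5,0],[1,0,0,10,0],[1,0,0,14,0],[1,0,0,16,0],[1,0,0,17,0],[1,0,0,17,0]])

```text
clock: 46.2
tool_pos: [0.5824, 0.269, 0.0555]
eef_rot: [-3.141, -0.0, -0.122]
force: [-2.3, 0.9, 7.6]
grip_width: 0.0073
grip_force: 60.5
```

On the slot floor. Release, go to teal.

apply_moves(moves=[[0.8,0,0,-1,0],[0.55,0,0,-1,0],[0.55,0,0,-1,0],[0.55,0,0,-1,0],[0.55,0,0,-25,0],[0.55,0,0,-55,0],[0.55,0,0,-90,0],[0.1,0,0,-108,0],[0.1,0,0,-108,0],[0.1,0,0,-108,0]])

```text
clock: 47.2
tool_pos: [0.5822, 0.2683, 0.1613]
eef_rot: [3.141, 0.0, -0.122]
force: [0.3, -0.4, -0.9]
grip_width: 0.0386
grip_force: 0.0
```

```bash
python3 -c "
from t import *
go(B(0.5,-38,160),B(0.5,-38,52))
im,P=cloud('scene');P=P*1000
m=(abs(P[...,0]-401)<70)&(P[...,1]>180)&(P[...,1]<290)&(P[...,2]>58)&(P[...,2]<100)
q=P[m]; l=np.array([loc(-7,(406,261.5),x[:2]) for x in q]); print(len(q),np.percentile(l,[3,50,97],0).round(1),np.percentile(q[:,2],[2,50,98]))
m=(abs(P[...,0]-589)<70)&(P[...,1]>230)&(P[...,1]<297)&(P[...,2]>42)&(P[...,2]<100)&(im[...,0]>100)
q=P[m]; l=np.array([loc(-7,(581,246.8),x[:2]) for x in q]); print(len(q),np.percentile(l,[3,50,97],0).round(1),np.percentile(q[:,2],[2,50,98]))
"
```

```text
t 47.2 tcp [0.5822 0.2683 0.1613] rot [ 3.141  0.    -0.122] F [ 0.3 -0.4 -0.9] w 0.0386 gf 0.0 q [-0.34  0.55 -0.18  1.34  0.1   1.26 -2.22]
-> (np.float64(401.9), np.float64(223.7), 160, -7) moves [-173.6   66.1    1.4] roll 0.0
-> (np.float64(401.9), np.float64(223.7), 52, -7) moves [-173.5   66.1  109.4] roll 0.0
234 [[-44.5 -36.4]
 [  4.1 -31.1]
 [ 43.6 -23.9]] [58.7895848  75.2288612  89.23794853]
378 [[-42.1  16.6]
 [  4.1  19.8]
 [ 44.3  26.1]] [43.50911441 70.33596983 91.70799903]
```

apply_moves(moves=[[0.1,-40,15,0,0],[0.1,-80,30,0,0],[0.1,-120,45,0,0],[0.1,-160,60,0,0],[0.1,-173.5,66,0,0],[0.1,-173.5,66,0,0],[0.1,-173.5,66,20,0],[0.1,-173.5,66,40,0],[0.1,-173.5,66,40,0],[0.1,-173.5,66,40,0]])

```text
clock: 48.25
tool_pos: [0.4024, 0.224, 0.1211]
eef_rot: [3.141, 0.001, -0.122]
force: [-0.1, -0.2, 0.2]
grip_width: 0.0381
grip_force: 0.0
```

```bash
python3 -c "
from t import *
go(B(0.5,-38,52))"
```

```text
t 48.25 tcp [0.4024 0.224  0.1211] rot [ 3.141e+00  1.000e-03 -1.220e-01] F [-0.1 -0.2  0.2] w 0.0381 gf 0.0 q [-0.35  0.24 -0.23  1.9   0.06  1.01 -2.3 ]
-> (np.float64(401.9), np.float64(223.7), 52, -7) moves [-0.4  0.3 69.1] roll -0.0
```

apply_moves(moves=[[0.1,0,0,25,0],[0.1,0,0,50,0],[0.1,0,0,69,0],[0.1,0,0,69,0],[0.1,0,0,69,0]])

```text
clock: 48.75
tool_pos: [0.4031, 0.2247, 0.0536]
eef_rot: [-3.141, -0.001, -0.122]
force: [0.3, 1.0, -0.0]
grip_width: 0.0381
grip_force: 0.0
```

apply_moves(moves=[[0.4,0,0,0,0],[0.6,0,0,0,0],[0.7,0,0,0,0],[0.8,0,0,0,0],[1,0,0,0,0],[1,0,0,0,0],[1,0,0,0,0],[1,0,0,0,0],[1,0,0,0,0],[1,0,0,0,0],[1,0,0,0,0]])

```text
clock: 49.85
tool_pos: [0.4027, 0.2243, 0.0534]
eef_rot: [-3.141, -0.001, -0.122]
force: [0.1, -0.3, 6.2]
grip_width: 0.0073
grip_force: 59.5
```

apply_moves(moves=[[1,0,0,-15,0],[1,0,0,-40,0],[1,0,0,-75,0],[1,0,0,-108,0],[1,0,0,-108,0],[1,0,0,-108,0]])

```text
clock: 50.45
tool_pos: [0.4022, 0.2242, 0.1608]
eef_rot: [-3.141, -0.001, -0.122]
force: [0.7, 0.8, -1.1]
grip_width: 0.0073
grip_force: 58.7
```

```bash
python3 -c "
from t import *
go(K(-22.7,160),K(-22.7,97))
s=robot.observe(); t=loc(-7,(406,261.5),np.array(s['tool_pos'][:2])*1000); print('tool loc',t)
im,P=cloud('scene');P=P*1000
m=(abs(P[...,0]-401)<70)&(P[...,1]>180)&(P[...,1]<250)&(P[...,2]>108)&(P[...,2]<200)&(im[...,1]>70)
q=P[m]; l=np.array([loc(-7,(406,261.5),x[:2]) for x in q]); print(len(q),np.percentile(l,[3,50,97],0).round(1),np.percentile(q[:,2],[2,50,98]))
"
```

```text
t 50.45 tcp [0.4022 0.2242 0.1608] rot [-3.141e+00 -1.000e-03 -1.220e-01] F [ 0.7  0.8 -1.1] w 0.0073 gf 58.7 q [-0.34  0.2  -0.24  1.85  0.05  1.1  -2.29]
-> (np.float64(578.2), np.float64(224.3), 160, -7) moves [174.7 -21.5   0.9] roll 0.0
-> (np.float64(578.2), np.float64(224.3), 97, -7) moves [174.7 -21.5  63.9] roll 0.0
tool loc [  0.76444886 -37.52986665]
99 [[-45.5 -48.7]
 [  8.7 -42.1]
 [ 43.6 -30.3]] [116.68976079 158.88183923 196.41708964]
```

apply_moves(moves=[[1,30,-4,0,0],[1,65,-8,0,0],[1,105,-13,0,0],[1,145,-18,0,0],[1,170,-21.3,0,0],[1,174.5,-21.3,0,0],[1,174.5,-21.3,25,0],[1,174.5,-21.3,50,0],[1,174.5,-21.3,62,0],[1,174.5,-21.3,62,0],[1,174.5,-21.3,62,0]])

```text
clock: 51.6
tool_pos: [0.5776, 0.2243, 0.0989]
eef_rot: [3.142, 0.0, -0.121]
force: [0.9, -0.5, 0.1]
grip_width: 0.0074
grip_force: 58.7
```

```bash
python3 -c "
from t import *
go(K(-23,95),K(-23,55.4))
im,P=cloud('scene');P=P*1000
H=cv2.cvtColor(im,cv2.COLOR_RGB2HSV).astype(int)
m=(abs(P[...,0]-580)<70)&(P[...,1]>190)&(P[...,1]<255)&(P[...,2]>50)&(P[...,2]<135)&(H[...,0]>75)&(H[...,0]<100)&(H[...,1]>90)
q=P[m]; l=np.array([loc(-7,(581,246.8),x[:2]) for x in q]); print(len(q),np.percentile(l,[3,50,97],0).round(1),np.percentile(q[:,2],[2,50,98]))
"
```

```text
t 51.6 tcp [0.5776 0.2243 0.0989] rot [ 3.142  0.    -0.121] F [ 0.9 -0.5  0.1] w 0.0074 gf 58.7 q [-0.28  0.56 -0.17  1.49  0.1   1.11 -2.17]
-> (np.float64(578.2), np.float64(224.0), 95, -7) moves [0.7 0.3 3.9] roll 0.1
-> (np.float64(578.2), np.float64(224.0), 55.4, -7) moves [ 0.7  0.3 43.5] roll 0.1
346 [[-43.2 -29.2]
 [ 15.5 -26.4]
 [ 41.9 -22.5]] [ 56.12333736  86.1384419  133.90912282]
```

apply_moves(moves=[[1,0.7,0.3,0,0],[1,0.7,0.3,8,0],[1,0.7,0.3,16,0],[1,0.7,0.3,23,0],[1,0.7,0.3,28,0],[1,0.7,0.3,28,0],[1,0.7,0.3,28,0]])

```text
clock: 52.35
tool_pos: [0.5779, 0.2242, 0.0701]
eef_rot: [-3.141, 0.002, -0.121]
force: [0.7, 1.4, -1.2]
grip_width: 0.0071
grip_force: 59.0
```

apply_moves(moves=[[1,0,0,5,0],[1,0,0,10,0],[1,0,0,14,0],[1,0,0,16,0],[1,0,0,17,0],[1,0,0,17,0]])

```text
clock: 52.95
tool_pos: [0.5786, 0.2242, 0.0555]
eef_rot: [-3.141, -0.0, -0.122]
force: [-2.5, 0.8, 8.7]
grip_width: 0.0073
grip_force: 60.5
```

apply_moves(moves=[[0.8,0,0,-1,0],[0.55,0,0,-1,0],[0.55,0,0,-1,0],[0.55,0,0,-1,0],[0.55,0,0,-25,0],[0.55,0,0,-55,0],[0.55,0,0,-90,0],[0.1,0,0,-115,0],[0.1,-40,0,-130,0],[0.1,-80,0,-130,0],[0.1,-120,0,-130,0],[0.1,-120,0,-130,0]])

```text
clock: 54.15
tool_pos: [0.4524, 0.2398, 0.183]
eef_rot: [3.14, 0.006, -0.115]
force: [0.0, 0.9, 0.4]
grip_width: 0.0384
grip_force: 0.0
```

```bash
python3 -c "
from t import *
st(); im,P=cloud('scene');P=P*1000
cv2.imwrite('pics/f.png',cv2.resize(im[150:330,260:500],(800,600),interpolation=2)[:,:,::-1])
m=(P[...,0]>580)&(P[...,0]<690)&(P[...,1]>-230)&(P[...,1]<-75)&(P[...,2]>129)&(P[...,2]<145)
l=np.array([loc(9.9,(604,6),x[:2]) for x in P[m]]); print('cap top',np.percentile(l,[2,50,98],0).round(1).tolist())
m=(abs(P[...,0]-581)<70)&(abs(P[...,1]-247)<110)&(P[...,2]>42)&(P[...,2]<100)
l=np.array([loc(-7,(581,246.8),x[:2]) for x in P[m]]); z=P[m][:,2]
for s in(-22.5,22.5,67.5):
    k=abs(l[:,1]-s)<15; print(s,np.percentile(l[k],[3,97],0).round(1).tolist(),np.percentile(z[k],98),np.polyfit(z[k],l[k][:,1],1)[0])
"
```

```text
t 54.15 tcp [0.4524 0.2398 0.183 ] rot [ 3.14   0.006 -0.115] F [0.  0.9 0.4] w 0.0384 gf 0.0 q [-0.34  0.28 -0.22  1.68  0.06  1.19 -2.26]
cap top [[-21.3, -157.7], [0.7, -125.3], [19.4, -88.9]]
-22.5 [[-44.2, -28.6], [42.3, -19.0]] 91.49225087735513 0.06129689447628645
22.5 [[-42.9, 16.6], [44.0, 25.8]] 91.53531832043706 0.05385260005777289
67.5 [[-41.9, 61.6], [43.6, 70.0]] 91.6494596608605 0.026064400324262157
```

View pics/f.png

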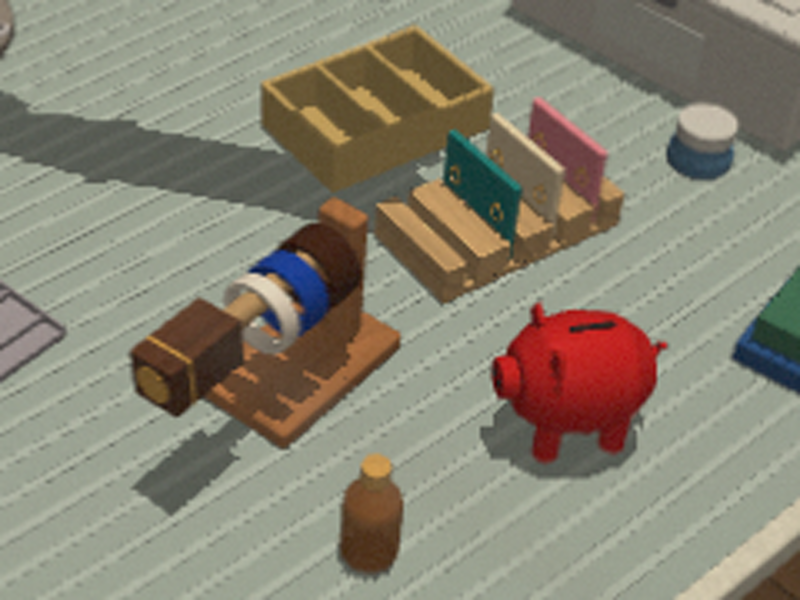

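The picture shows brown, blue and white in order on the bar (around px 320,260), with the cap home at px 185,355. The three cards stand in their slots (px 480–570, 150–190) and the box is empty.

```bash
python3 -c "
from h import *
print(robot.hand_in())"
```

```text
the job is handed in; nothing more can be done
None
```

I handed the job in at about 54 s: the brown, blue and white bangles hang widest to narrowest from the upright, the end cap was pushed on until it met the end of the bar, and the pink, cream and teal cards stand upright in separate slots. Nothing else was picked up or touched. The hand-in returned no verdict.

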